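# Turn the soaked tools over to dry

## Task

The tools standing head down in the front row of the caddy have finished soaking. Pull the keeper knob out until it clicks at its stop, take each tool out, turn it end for end (lay it on the tool rest to change your hold if you need to) and stand it handle down, head up, in a rear well, one tool to a well. When all of them stand in the rear row, push the knob fully home; leave the bottle, carton and pot around the work alone.

Things in the scene. Friction and masses are not known exactly. Their poses are not given: they have to be found in the camera images.
- spatula: spatula, 205 mm long, 45 g: white handle 150 mm long, 14 x 14 mm square, then a flat head 55 mm long: flat steel blade 28 mm wide, 6 mm thick. Origin at the head's tip; z runs along the tool to the handle's end, y across the head's width. Starts head down in a front well, tip on its floor, z up, head width along the caddy's y
- spatula_end (a point): centre of the end face of the spatula's handle (205 mm along its z axis)
- brush: brush, 205 mm long, 45 g: white handle 150 mm long, 14 x 14 mm square, then a flat head 55 mm long: flat brush with steel ferrule, 28 mm wide, 12 mm thick. Origin at the head's tip; z runs along the tool to the handle's end, y across the head's width. Starts head down in a front well, tip on its floor, z up, head width along the caddy's y
- brush_end (a point): centre of the end face of the brush's handle (205 mm along its z axis)
- paddle: paddle, 205 mm long, 45 g: white handle 150 mm long, 14 x 14 mm square, then a flat head 55 mm long: slotted steel paddle with one long opening, 28 mm wide, 8 mm thick. Origin at the head's tip; z runs along the tool to the handle's end, y across the head's width. Starts head down in a front well, tip on its floor, z up, head width along the caddy's y
- paddle_end (a point): centre of the end face of the paddle's handle (205 mm along its z axis)
- scraper: scraper, 205 mm long, 45 g: white handle 150 mm long, 14 x 14 mm square, then a flat head 55 mm long: T-shaped steel scraper head 30 mm wide, 7 mm thick, on a 12 mm neck. Origin at the head's tip; z runs along the tool to the handle's end, y across the head's width. Starts head down in a front well, tip on its floor, z up, head width along the caddy's y
- scraper_end (a point): centre of the end face of the scraper's handle (205 mm along its z axis)
- caddy: white plastic soak-and-dry caddy, fixed, 138 mm (x) x 304 mm (y), block 90 mm high; origin at the centre of its underside, z up, -x side = front, toward the robot. Two rows of four square wells, 36 x 36 mm, open at the top, floor at z = 6 mm, at y = -114, -38, 38 and 114 mm in each row
- front_row (a point): middle of the front (soaking) row, at the height of the block's top: caddy x = -35 mm, y = 0, z = 90 mm. Tools standing in a well reach up to z = 211 mm
- rear_row (a point): middle of the rear (drying) row, at the height of the block's top: caddy x = +35 mm, y = 0, z = 90 mm. The keeper never covers this row
- keeper (a joint): travel in m of the steel keeper plate on the caddy (top at z = 96 mm): 0 = home, its teeth leave 20 mm slots over the front wells, so heads cannot come out; 0.040 = fully out toward the caddy's -x, front wells free. Detented: a spring (peak 6 N, plus 1 N friction) snaps it to the nearer end if let go between; balance point 0.020
- knob (a point): centre of the keeper's black pull knob: a cylinder 26 mm in diameter, 20 mm long, lying along the caddy's x on a 10 mm stem, in front of the middle of the keeper's front bar (20 mm free between them), 95 mm above the worktop, free underneath. Moves with the keeper
- rest: loose tool rest, 0.6 kg: steel foot 126 x 80 x 6 mm with two white bars along its y at x = -50 and +50 mm, 8 mm thick, tops 30 mm above the worktop, with 9 mm high lips at the ends (58 mm clear between lips). Origin: centre of its underside. A tool laid along its x lies across both bars, with room for fingers between and beyond them
- syrup_bottle: white plastic bottle with a lilac cap, 44 x 44 x 120 mm, a bystander to be left alone; origin at the centre of its underside
- green_carton: dark green carton, 58 x 78 x 84 mm, a bystander to be left alone; origin at the centre of its underside
- ointment_pot: small white screw-lid pot, 54 x 54 x 47 mm, a bystander to be left alone; origin at the centre of its underside
Things that resemble listed ones, but are neither listed nor needed, are in the scene too. What is shaped like the spatula but turquoise or yellow is not meant.

How it is judged:
On the way, in this order (a step that is already met when the one before it is completed fails the run):
1. the keeper knob is pulled out to its stop (value of joint keeper above 0.035 m), for 0.2 s.
2. every tool stands handle down in a rear well, one to a well, while the keeper is still out (angle between each of spatula, brush, paddle, scraper's own z axis and vertical above 2.7 rad and x of spatula_end in the frame of caddy between 0.014 and 0.056 m and z of each of spatula_end, brush_end, paddle_end, scraper_end in the frame of caddy below 0.025 m and y of spatula_end in the frame of caddy between -0.14 and 0.14 m and x of brush_end in the frame of caddy between 0.014 and 0.056 m and y of brush_end in the frame of caddy between -0.14 and 0.14 m and x of paddle_end in the frame of caddy between 0.014 and 0.056 m and y of paddle_end in the frame of caddy between -0.14 and 0.14 m and x of scraper_end in the frame of caddy between 0.014 and 0.056 m and y of scraper_end in the frame of caddy between -0.14 and 0.14 m and horizontal distance between spatula_end and brush_end above 0.035 m and horizontal distance between each of spatula_end, brush_end and paddle_end above 0.035 m and horizontal distance between each of spatula_end, brush_end, paddle_end and scraper_end above 0.035 m and value of joint keeper above 0.03 m), for 0.2 s.
3. the keeper knob is pushed home (value of joint keeper below 0.005 m), for 0.2 s.
At the end, for the whole second after the job is handed in: Every tool present stands handle down in a rear well of the caddy (handle end within 19 mm of its floor, lean under 25 degrees), one to a well, released and settled (speed under 0.2 m/s, a slight rocking does not matter), and the keeper is home within 5 mm (angle between each of spatula, brush, paddle, scraper's own z axis and vertical above 2.7 rad and x of spatula_end in the frame of caddy between 0.014 and 0.056 m and z of each of spatula_end, brush_end, paddle_end, scraper_end in the frame of caddy below 0.025 m and y of spatula_end in the frame of caddy between -0.14 and 0.14 m and x of brush_end in the frame of caddy between 0.014 and 0.056 m and y of brush_end in the frame of caddy between -0.14 and 0.14 m and x of paddle_end in the frame of caddy between 0.014 and 0.056 m and y of paddle_end in the frame of caddy between -0.14 and 0.14 m and x of scraper_end in the frame of caddy between 0.014 and 0.056 m and y of scraper_end in the frame of caddy between -0.14 and 0.14 m and horizontal distance between spatula_end and brush_end above 0.035 m and horizontal distance between each of spatula_end, brush_end and paddle_end above 0.035 m and horizontal distance between each of spatula_end, brush_end, paddle_end and scraper_end above 0.035 m and linear speed of each of spatula, brush, paddle, scraper below 0.2 m/s and value of joint keeper below 0.005 m); the robot touches nothing.
It fails at once if a bystander (bottle, carton or pot) is moved more than 30 mm (distance of any of syrup_bottle, green_carton, ointment_pot from where it was at the start of the episode above 0.03 m).
Of spatula, brush, paddle, scraper only 2 to 3 are there at a start; the rules pass over those that are not, and their reading is None.
At some moment in a run one of rest may be knocked a few centimetres aside while the robot is not near it.
Once in a run the grip may slacken for a moment while it holds something.
It also fails if it takes over 210 s, if anything falls off the work surface, if the arm or the gripper's body presses on something with over 40 N, if the wrist force passes 120 N, or if a joint passes its speed limit or range.

## Robot

A 7-joint arm with a two-finger parallel gripper is mounted at the origin on a cart in front of the work surface, level with it; the furniture and walls round the work are solid. World frame = base frame: x ahead of the robot, y to its left, z up, the work surface at z = 0. Lengths are in m, angles in rad, forces in N, time in s.
With the tool pointing down it reaches from about 0.4 to 0.85 m from the base axis. Payload 6.9 kg.
Tool frame: the origin (TCP) lies midway between the tips of the shut fingers; the grasp point (between the pads) lies 19 mm behind it; z points along the fingers, y is the direction in which the jaws open and shut (so a half turn about z gives the same grasp; the last joint's range is limited). The gripper opens to 85 mm and grips with 20 to 120 N. Pads are 22 mm wide; open, the fingers measure 114 mm over their backs; the gripper's body (76 mm by 85 mm) begins 54 mm behind the grasp point. The pads swing forward as they close: fully open they stand 13 mm farther back than shut.
Start: joints at [1.383, 0.507, -0.238, 1.5, 0.126, 1.149, -0.155], TCP at [0.181, -0.598, 0.231] pointing down, gripper open.
Joint ranges: [-3.08, 3.08], [-0.24, 2.05], [-1.43, 1.35], [0, 2.5], [-1.52, 4.66], [0.17, 1.96], [-2.89, 2.89]. Speed limits (rad/s): [2.39, 2.39, 3.14, 3.14, 3.14, 3.14, 3.14].

## Interface

Orientations are given as a 3x3 rotation matrix whose columns are the frame's x, y, z axes.
In Python, from cell import get_obs, snapshot, sign_off gives the robot as it stands. The module is installed in compiled form; this text tells all that it offers.
- The arm moves only by the shell command python3 -m handwheel 'ROWS' [OPENING] [FORCE]. ROWS is JSON, a list of rows, each an object of numbers: "dx", "dy", "dz": the shift along the tool's x, y, z in m; "roll": the turn about the tool's z in rad. A call has 1 to 8 rows; each row shifts and turns the commanded pose from where the row before left it, along the tool's axes as they then stand; what a row does not reach is not made up. A row lasts 1/8 s, in which the tool goes at most 62.5 mm and 10.7 degrees, less where a joint would pass 70% of its speed; a pose out of reach is approached as far as the arm can. A call is refused whole if a number of a shift passes 0.0625 or a number of a turn 0.188, either way. A call with a gripper value outside its range is refused whole. OPENING is the opening, from 0 (shut) to 1 (fully open), set as the call begins (- or left out, the last holds). The fingers move at their own pace and stop on an object; FORCE is the grip in N (left out, the last holds). Time passes only in rows, so rows that do not move let the fingers close. It gives the time, the measured TCP pose, the force and the opening at its end, in the units of the state.
- get_obs(): the state, without advancing time (a new reading comes with each control period).
- snapshot(name): name is "scene" or "top"; returns a dict with "frame" (480x640x3 uint8, red, green, blue), "depth" (480x640 float32, m along the optical axis (not along the pixel's ray), 0 where there is no reading), "fx", "fy", "cx", "cy" (pixels), "origin" and "rotation" of the camera in the world. Camera axes: x right, y up, looking along -z (the intrinsics and any distortion apply to the point x, -y, -z); pixel columns grow to the right and rows downward; lengths in m; the calibration is good to about 2 mm. A picture is of the moment at which its call begins.
- sign_off(): hands the job in, once; it reports no verdict.
The state is a dict: "clock": time; "joint_positions": joint angles; "qd": joint speeds; "joint_torque": joint torques, N m; "tcp_pos": TCP position; "orientation": TCP orientation; "force": force on the tool from outside, world axes, zero at the start; "ft_torque": the same for the moment, N m; "grip_width": finger opening in m.
Only numpy, scipy, OpenCV 4.12 (cv2) and the standard library are available. Lean on these libraries where they do the work, as an engineer would, in place of code of your own. Each camera call takes 0.05 s, during which the arm holds its last target. There are 200 camera calls.

## Working session

There is one attempt and no reset: what is moved stays moved. The work goes in short steps, Python scripts to look and compute and a shell command to move; the robot and the scene stay as the last step left them, time stands still between calls to the robot, and variables do not carry over. Pictures are saved under pics/ and viewed, about 12 in all and at most 16, crops included, and the job is handed in when it is done.

```bash
mkdir -p pics; cat > h.py <<'E'
import numpy as np, cv2, json
from cell import get_obs, snapshot, sign_off
def take(name,tag,crop=None,scale=1):
    s=snapshot(name); np.savez(f'{tag}.npz',**s)
    im=s['frame'][:,:,::-1]
    if crop: im=im[crop[1]:crop[3],crop[0]:crop[2]]
    if scale!=1: im=cv2.resize(im,None,fx=scale,fy=scale,interpolation=cv2.INTER_CUBIC)
    cv2.imwrite(f'pics/{tag}.png',im); return s
def pts(s):
    d=s['depth']; v,u=np.mgrid[:d.shape[0],:d.shape[1]]
    P=np.stack([(u-s['cx'])/s['fx']*d,-(v-s['cy'])/s['fy']*d,-d],-1)
    W=P@np.asarray(s['rotation']).T+s['origin']; W[d==0]=np.nan; return W
def ray(s,u,v,z):
    r=np.asarray(s['rotation'])@np.array([(u-s['cx'])/s['fx'],-(v-s['cy'])/s['fy'],-1.]); o=np.asarray(s['origin'])
    return o+r*(z-o[2])/r[2]
E
python3 - <<'E'
from h import *
np.set_printoptions(precision=3,suppress=True)
print(get_obs())
for n in('scene','top'):
    s=take(n,n+'0'); print(n,[k for k in s],s['fx'],s['fy'],s['cx'],s['cy'],s['origin'],s['rotation'])
E
```

```text
{'clock': 0.0, 'joint_positions': array([ 1.383,  0.508, -0.238,  1.501,  0.126,  1.149, -0.155]), 'qd': array([ 0.001,  0.   ,  0.001, -0.001, -0.   ,  0.   , -0.002]), 'joint_torque': array([  0.001, -62.06 ,  -2.186, -24.965,   0.013,   0.012,  -0.   ]), 'tcp_pos': array([ 0.181, -0.598,  0.23 ]), 'orientation': array([[ 0.957,  0.29 , -0.001],
       [ 0.29 , -0.957,  0.002],
       [-0.   , -0.002, -1.   ]]), 'force': array([-0.013, -0.45 ,  1.405]), 'ft_torque': array([ 0.009, -0.018, -0.032]), 'grip_width': 0.08519097517371371}
scene ['frame', 'depth', 'fx', 'fy', 'cx', 'cy', 'origin', 'rotation'] 538.7826668028296 538.7826668028296 321.10371721311355 235.4594805562207 [-0.152  0.789  0.686] [[-0.714  0.336 -0.614]
 [-0.7   -0.33   0.633]
 [ 0.01   0.882  0.471]]
top ['frame', 'depth', 'fx', 'fy', 'cx', 'cy', 'origin', 'rotation'] 497.93823456177796 497.93823456177796 320.6620163693881 248.8529915722964 [0.297 0.032 1.422] [[-0.111  0.966 -0.234]
 [-0.994 -0.108  0.025]
 [-0.001  0.236  0.972]]
```

View pics/scene0.png

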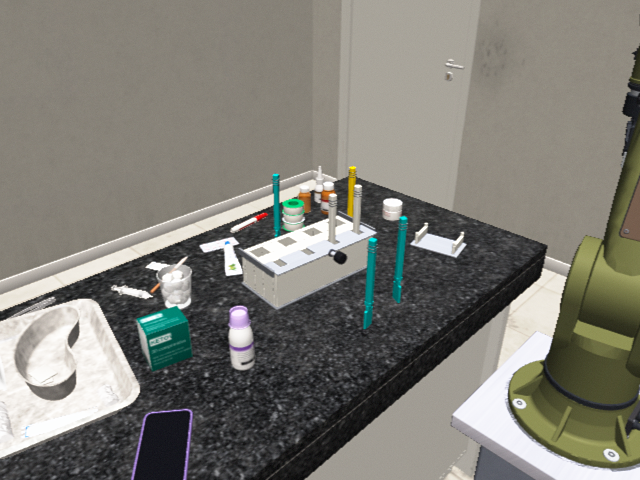

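View pics/top0.png

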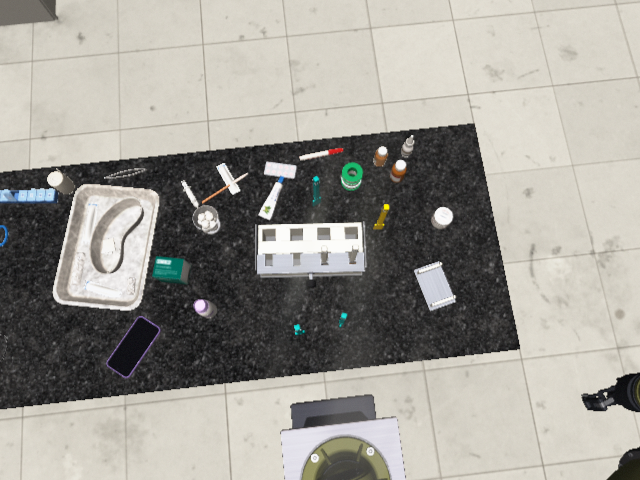

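Two white tools (scene: handle tops near (333,197) and (357,188)) stand in the caddy's front wells. The rest is at top (435,286). Lookalikes: turquoise at scene (371,240), (402,218) and (276,176), and yellow at (352,170). They are the wrong colour, so they only count as obstacles.

```bash
python3 - <<'E'
from h import *
np.set_printoptions(precision=3,suppress=True)
T=dict(np.load('top0.npz')); S=dict(np.load('scene0.npz'))
for n,s in(('top',T),('scene',S)):
    W=pts(s); hsv=cv2.cvtColor(s['frame'],cv2.COLOR_RGB2HSV); H,Sa,V=hsv[...,0],hsv[...,1],hsv[...,2]
    ins=(W[...,0]>.25)&(W[...,0]<1.0)&(W[...,1]>-.45)&(W[...,1]<.4)
    for nm,m in(('turq',(H>80)&(H<96)&(Sa>120)&(W[...,2]>.02)),('yel',(H>18)&(H<30)&(Sa>150)&(W[...,2]>.02)),
                ('caddytop',(W[...,2]>.075)&(W[...,2]<.105)&(Sa<60)&(V>130)),('rest',(W[...,2]>.004)&(W[...,2]<.045)&(Sa<60)&(V>110)),
                ('handles',(W[...,2]>.16)&(Sa<60)&(V>90)),('tall',(W[...,2]>.11))):
        k,l,st,c=cv2.connectedComponentsWithStats((m&ins).astype(np.uint8))
        for i in range(1,k):
            if st[i,4]<(12 if n=='top' else 25): continue
            P=W[l==i]; r=cv2.minAreaRect(P[:,:2].astype(np.float32)*1000)
            print(n,nm,c[i].round(),st[i,4],'med',np.median(P,0),'lo',np.percentile(P,2,0),'hi',np.percentile(P,98,0),'rect',np.round(r[0]),np.round(r[1]),round(r[2],1))
a=cv2.resize(S['frame'][160:310,230:480],None,fx=3,fy=3,interpolation=cv2.INTER_CUBIC)
cv2.imwrite('pics/c1.png',a[:,:,::-1])
E
```

```text
top turq [315. 188.] 125 med [ 0.777 -0.005  0.14 ] lo [ 0.772 -0.012  0.036] hi [0.787 0.004 0.209] rect [780.  -3.] [19. 17.] 84.6
top turq [178. 268.] 143 med [0.613 0.392 0.086] lo [0.581 0.38  0.057] hi [0.638 0.4   0.091] rect [609. 389.] [22. 58.] 88.8
top turq [342. 319.] 63 med [ 0.416 -0.034  0.189] lo [ 0.409 -0.042  0.039] hi [ 0.425 -0.028  0.208] rect [417. -35.] [13. 20.] 55.1
top turq [298. 329.] 65 med [0.402 0.08  0.199] lo [0.397 0.071 0.028] hi [0.411 0.093 0.209] rect [404.  81.] [15. 22.] 37.0
top yel [382. 217.] 142 med [ 0.681 -0.175  0.124] lo [ 0.677 -0.189  0.024] hi [ 0.69  -0.166  0.207] rect [ 684. -177.] [26. 14.] 89.6
top caddytop [409. 141.] 43 med [ 0.912 -0.294  0.083] lo [ 0.904 -0.304  0.076] hi [ 0.921 -0.286  0.104] rect [ 913. -294.] [19. 16.] 28.8
top caddytop [382. 150.] 39 med [ 0.896 -0.211  0.077] lo [ 0.885 -0.225  0.075] hi [ 0.91  -0.201  0.081] rect [ 896. -213.] [24. 24.] 37.9
top caddytop [400. 165.] 96 med [ 0.84  -0.256  0.089] lo [ 0.827 -0.27   0.078] hi [ 0.854 -0.242  0.097] rect [ 841. -256.] [29. 29.] 76.9
top caddytop [202. 
[... 8346 characters left out ...]
ect [ 629. -132.] [ 19. 155.] 46.6
scene tall [276. 191.] 239 med [ 0.773 -0.005  0.161] lo [ 0.767 -0.015  0.112] hi [0.782 0.    0.203] rect [776.  -7.] [17. 17.] 16.0
scene tall [332. 214.] 320 med [ 0.583 -0.004  0.164] lo [ 0.579 -0.015  0.112] hi [0.594 0.    0.209] rect [585.  -8.] [19. 19.] 57.9
scene tall [402. 237.] 341 med [ 0.413 -0.033  0.162] lo [ 0.408 -0.042  0.113] hi [ 0.424 -0.028  0.203] rect [416. -37.] [17. 18.] 63.5
scene tall [372. 260.] 380 med [0.397 0.084 0.162] lo [0.393 0.073 0.112] hi [0.406 0.088 0.204] rect [400.  81.] [17. 18.] 24.5
scene tall [239. 313.] 225 med [0.491 0.333 0.117] lo [0.478 0.317 0.111] hi [0.508 0.347 0.12 ] rect [492. 332.] [31. 33.] 77.5
```

View pics/c1.png

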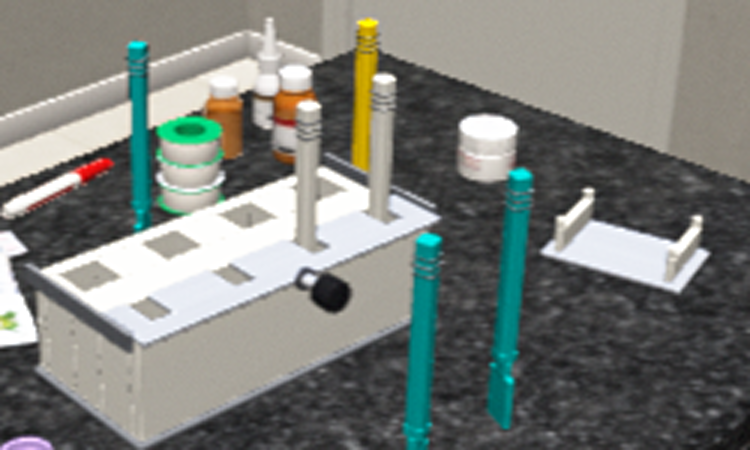

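The crop confirms two white handles in the front wells at caddy y = -38 and -114: crop (308,105) and (383,80). The knob is black, at crop (330,290). Next I measure the well openings, knob, handles and rest more closely.

```bash
cat >> h.py <<'E'
def go(x,y,z,a):
    """print tool-frame shift to TCP target & yaw a(deg) of tool x axis; shift given in axes AFTER roll"""
    o=get_obs(); R=np.asarray(o['orientation']); c=np.degrees(np.arctan2(R[1,0],R[0,0]))
    roll=-np.radians((a-c+180)%360-180); t=np.radians(a)
    d=np.array([x,y,z])-o['tcp_pos']
    print('now',np.round(o['tcp_pos'],4),'yaw %.1f'%c,'w %.4f'%o['grip_width'],'t %.2f'%o['clock'],'j',np.round(o['joint_positions'],2),
     '| roll %.3f then dx %.4f dy %.4f dz %.4f'%(roll,d[0]*np.cos(t)+d[1]*np.sin(t),d[0]*np.sin(t)-d[1]*np.cos(t),-d[2]))
E
python3 - <<'E'
from h import *
np.set_printoptions(precision=4,suppress=True)
T=dict(np.load('top0.npz')); W=pts(T)
u0,v0,u1,v1=258,222,364,246
m=np.zeros(W.shape[:2],np.uint8); m[v0:v1,u0:u1]=((W[...,2]<.082))[v0:v1,u0:u1]
k,l,st,c=cv2.connectedComponentsWithStats(m)
C=[]
for i in range(1,k):
    if st[i,4]>60: C.append(ray(T,*c[i],.09)[:2]); print(c[i],st[i,4],C[-1])
C=np.array(sorted(C,key=lambda p:p[1])); d=C[-1]-C[0]
print('caddy y dir',d/np.linalg.norm(d),np.linalg.norm(d),np.degrees(np.arctan2(d[1],d[0]))-90,'mean',C.mean(0))
yaw=np.arctan2(d[1],d[0])-np.pi/2; X=np.array([np.cos(yaw),np.sin(yaw)]); print('centre',C.mean(0)-.035*X)
for n in('top','scene'):
    s=dict(np.load(n+'0.npz')); W=pts(s); V=s['frame'].max(2)
    m=(V<60)&(W[...,2]>.07)&(W[...,2]<.12)&(W[...,0]>.45)&(W[...,0]<.56)&(abs(W[...,1])<.1); P=W[m]
    print('knob',m.sum(),np.median(P,0),P.min(0),P.max(0),np.argwhere(m).mean(0))
# handle tops: brightest z>.2
    m=(W[...,2]>.195)&(W[...,0]>.55)&(W[...,0]<.62); 
    for lo,hi in((-.04,.03),(-.12,-.06)):
        q=m&(W[...,1]>lo)&(W[...,1]<hi); vu=np.argwhere(q).mean(0); print('handle top',q.sum(),np.median(W[q],0),ray(s,vu[1],vu[0],.205)[:2])
E
```

```text
[293.8041 222.4392] 148 [0.7025 0.0644]
[322.9679 233.4231] 156 [ 0.6618 -0.0129]
[350.8176 232.6892] 148 [ 0.6553 -0.0899]
[268.8322 234.6913] 149 [0.6749 0.1367]
[295.953  233.9262] 149 [0.6687 0.0617]
caddy y dir [0.0862 0.9963] 0.2274293784796854 -4.942160307545208 mean [0.6727 0.032 ]
centre [0.6378 0.035 ]
knob 73 [0.5244 0.0358 0.1055] [0.5158 0.0233 0.0841] [0.5359 0.0488 0.114 ] [283.0548 310.6849]
handle top 41 [ 0.5892 -0.0051  0.2104] [ 0.5901 -0.0056]
handle top 41 [ 0.5845 -0.0848  0.2107] [ 0.5862 -0.0855]
knob 113 [0.5156 0.0399 0.0972] [0.5099 0.0246 0.0847] [0.5508 0.0484 0.1072] [257.3717 339.4602]
handle top 57 [ 0.584  -0.0054  0.2045] [ 0.5833 -0.0039]
handle top 52 [ 0.5792 -0.0835  0.2041] [ 0.5777 -0.0819]
```

```bash
python3 -m handwheel '[{"roll":0.127,"dz":-0.03},{"roll":0.127,"dz":-0.03},{"roll":0.127,"dz":-0.03}]' 1 60; python3 -c "
from h import *; go(.524,.036,.30,-4.94)"
```

```text
now [ 0.1808 -0.5978  0.2305] yaw 16.8 w 0.0852 t 0.10 j [ 1.38  0.51 -0.24  1.5   0.13  1.15 -0.15] | roll 0.380 then dx 0.2874 dy -0.6610 dz -0.0695$[0]: bad value
```

```bash
python3 -m handwheel '[{"dx":0,"dy":0,"dz":-0.03,"roll":0.127},{"dx":0,"dy":0,"dz":-0.03,"roll":0.127},{"dx":0,"dy":0,"dz":-0.02,"roll":0.127}]' 1 60; python3 -c "
from h import *; go(.524,.036,.30,-4.94)"
```

```text
clock: 0.48
tcp_pos: [0.181, -0.5983, 0.3123]
orientation: [[0.996, -0.091, 0.0], [-0.091, -0.996, -0.0], [0.0, 0.0, -1.0]]
force: [0.0, -0.6, -1.1]
grip_width: 0.085
now [ 0.181  -0.5983  0.3123] yaw -5.2 w 0.0850 t 0.47 j [ 1.32  0.46 -0.14  1.36  0.07  1.33 -0.48] | roll -0.005 then dx 0.2871 dy -0.6615 dz 0.0123
```

```bash
python3 -m handwheel '[{"dx":0.024,"dy":-0.055,"dz":0,"roll":0},{"dx":0.024,"dy":-0.055,"dz":0,"roll":0},{"dx":0.024,"dy":-0.055,"dz":0,"roll":0},{"dx":0.024,"dy":-0.055,"dz":0,"roll":0},{"dx":0.024,"dy":-0.055,"dz":0,"roll":0},{"dx":0.024,"dy":-0.055,"dz":0,"roll":0},{"dx":0.024,"dy":-0.055,"dz":0,"roll":0},{"dx":0.024,"dy":-0.055,"dz":0,"roll":0}]'; python3 -m handwheel '[{"dx":0.024,"dy":-0.055,"dz":0,"roll":0},{"dx":0.024,"dy":-0.055,"dz":0,"roll":0},{"dx":0.024,"dy":-0.055,"dz":0,"roll":0},{"dx":0.023,"dy":-0.0565,"dz":0,"roll":0},{"dx":0,"dy":0,"dz":0,"roll":0}]' 0.7; python3 -c "
from h import *; go(.524,.036,.078,-4.94)"
```

```text
clock: 1.48
tcp_pos: [0.411, -0.1748, 0.3113]
orientation: [[0.996, -0.087, -0.0], [-0.087, -0.996, -0.0], [-0.0, 0.0, -1.0]]
force: [0.8, -0.8, -0.6]
grip_width: 0.0856
clock: 2.1
tcp_pos: [0.5252, 0.0415, 0.3107]
orientation: [[0.997, -0.079, -0.001], [-0.079, -0.997, 0.003], [-0.001, -0.003, -1.0]]
force: [-0.7, -0.1, -1.2]
grip_width: 0.0599
now [0.5252 0.0415 0.3107] yaw -4.5 w 0.0599 t 2.10 j [ 0.25  0.32 -0.52  1.61  0.16  1.25 -1.95] | roll 0.008 then dx -0.0007 dy 0.0055 dz 0.2327
```

```bash
python3 -m handwheel '[{"dx":0,"dy":0.004,"dz":0.055,"roll":0},{"dx":0,"dy":0,"dz":0.055,"roll":0},{"dx":0,"dy":0,"dz":0.055,"roll":0},{"dx":0,"dy":0,"dz":0.045,"roll":0},{"dx":0,"dy":0,"dz":0.022,"roll":0},{"dx":0,"dy":0,"dz":0,"roll":0}]'; python3 -m handwheel '[{"dx":0,"dy":0,"dz":0,"roll":0},{"dx":0,"dy":0,"dz":0,"roll":0},{"dx":0,"dy":0,"dz":0,"roll":0},{"dx":0,"dy":0,"dz":0,"roll":0}]' 0 60; python3 -m handwheel '[{"dx":-0.01,"dy":0,"dz":0,"roll":0},{"dx":-0.01,"dy":0,"dz":0,"roll":0},{"dx":-0.01,"dy":0,"dz":0,"roll":0},{"dx":-0.008,"dy":0,"dz":0,"roll":0},{"dx":-0.004,"dy":0,"dz":0,"roll":0},{"dx":0,"dy":0,"dz":0,"roll":0},{"dx":0,"dy":0,"dz":0,"roll":0}]'; python3 -c "
from h import *; take('top','t2'); take('scene','s2',(230,140,480,310),3); go(.48,.036,.3,-4.94)"
```

```text
clock: 2.85
tcp_pos: [0.5226, 0.0306, 0.0778]
orientation: [[0.996, -0.088, -0.004], [-0.088, -0.996, -0.001], [-0.004, 0.001, -1.0]]
force: [-0.2, -0.3, 0.3]
grip_width: 0.0598
clock: 3.35
tcp_pos: [0.5252, 0.0335, 0.081]
orientation: [[0.996, -0.086, 0.003], [-0.086, -0.996, 0.002], [0.003, -0.002, -1.0]]
force: [-1.6, 3.3, 7.6]
grip_width: 0.0246
clock: 4.22
tcp_pos: [0.4852, 0.037, 0.081]
orientation: [[0.996, -0.086, 0.007], [-0.086, -0.996, 0.002], [0.006, -0.003, -1.0]]
force: [3.0, 4.1, 3.6]
grip_width: 0.0237
now [0.4853 0.037  0.081 ] yaw -4.9 w 0.0239 t 4.33 j [ 0.17  0.51 -0.42  2.06  0.34  0.64 -2.14] | roll -0.000 then dx -0.0052 dy 0.0015 dz -0.2190
```

View pics/s2.png

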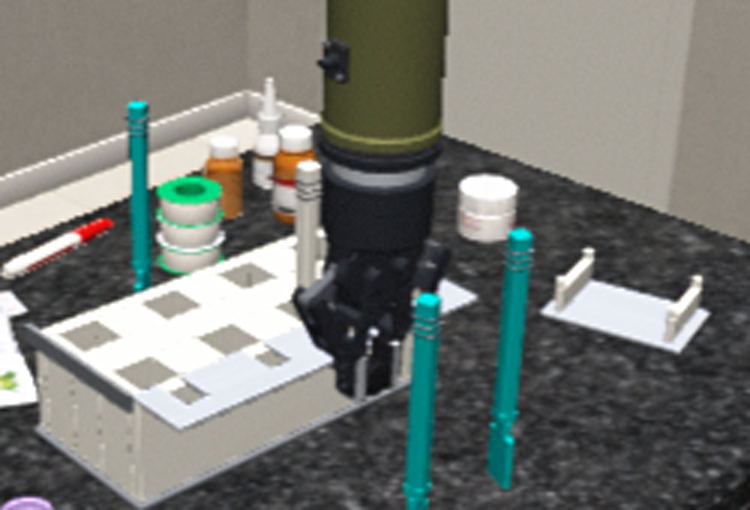

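The plate's slots have moved toward the front (crop (190,395), (270,355)) and the TCP moved 40 mm, so the keeper is out. I release the knob, rise, turn the jaws to close along caddy x, and go to the outer tool.

```bash
python3 -m handwheel '[{"dx":0,"dy":0,"dz":0,"roll":0},{"dx":0,"dy":0,"dz":0,"roll":0},{"dx":0,"dy":0,"dz":0,"roll":0}]' 0.7 20; python3 -m handwheel '[{"dx":0,"dy":0,"dz":-0.03,"roll":0},{"dx":0,"dy":0,"dz":-0.055,"roll":0},{"dx":0,"dy":0,"dz":-0.055,"roll":0},{"dx":0,"dy":0,"dz":-0.055,"roll":0},{"dx":0,"dy":0,"dz":0,"roll":-0.1745},{"dx":0,"dy":0,"dz":0,"roll":-0.1745},{"dx":0,"dy":0,"dz":0,"roll":-0.1745},{"dx":0,"dy":0,"dz":0,"roll":-0.1745}]';  python3 -m handwheel '[{"dx":0,"dy":0,"dz":0,"roll":-0.1745},{"dx":0,"dy":0,"dz":0,"roll":-0.1745},{"dx":0,"dy":0,"dz":0,"roll":-0.1745},{"dx":0,"dy":0,"dz":0,"roll":-0.1745},{"dx":0,"dy":0,"dz":0,"roll":-0.1745}]' 0.5; python3 -c "
from h import *; 
s=take('top','t3'); W=pts(s); V=s['frame'].max(2)
m=(V<60)&(W[...,2]>.08)&(W[...,2]<.12)&(W[...,0]>.42)&(W[...,0]<.56)&(abs(W[...,1])<.1); P=W[m]; print(m.sum(),np.median(P,0) if m.sum() else 0)
go(.585,-.0845,.175,85.06)"
```

```text
clock: 4.7
tcp_pos: [0.482, 0.035, 0.0793]
orientation: [[0.996, -0.088, -0.0], [-0.088, -0.996, -0.0], [-0.0, 0.001, -1.0]]
force: [0.5, 0.6, -0.3]
grip_width: 0.0597
clock: 5.7
tcp_pos: [0.4819, 0.0352, 0.2742]
orientation: [[0.816, 0.578, -0.001], [0.578, -0.816, -0.0], [-0.001, -0.0, -1.0]]
force: [0.1, -0.6, -0.1]
grip_width: 0.0597
clock: 6.32
tcp_pos: [0.4819, 0.0351, 0.2741]
orientation: [[0.082, 0.997, -0.001], [0.997, -0.082, -0.001], [-0.001, -0.001, -1.0]]
force: [0.1, 0.5, -0.2]
grip_width: 0.0428
0 0
now [0.482 0.035 0.274] yaw 85.8 w 0.0431 t 6.38 j [ 0.53  0.33 -0.89  1.78  0.28  1.16 -0.52] | roll 0.012 then dx -0.1102 dy 0.1129 dz 0.0990
```

```bash
python3 -m handwheel '[{"dx":-0.037,"dy":0.037,"dz":0,"roll":0.01},{"dx":-0.037,"dy":0.038,"dz":0,"roll":0},{"dx":-0.037,"dy":0.038,"dz":0,"roll":0},{"dx":0,"dy":0,"dz":0,"roll":0}]'; python3 -c "
from h import *; 
s=take('top','t4'); W=pts(s); V=s['frame'].max(2)
m=(V<60)&(W[...,2]>.08)&(W[...,2]<.12)&(W[...,0]>.42)&(W[...,0]<.56)&(W[...,1]<.1)&(W[...,1]>-.03); P=W[m]; print(m.sum(),np.median(P,0) if m.sum() else 0)
go(.585,-.0845,.175,85.06)"
```

```text
clock: 6.88
tcp_pos: [0.5856, -0.0905, 0.2725]
orientation: [[0.107, 0.994, -0.002], [0.994, -0.107, -0.001], [-0.001, -0.002, -1.0]]
force: [-0.7, 0.6, -1.0]
grip_width: 0.0428
68 [0.48596969 0.03903868 0.10449658]
now [ 0.5845 -0.0875  0.273 ] yaw 84.1 w 0.0425 t 6.92 j [ 0.6   0.51 -0.82  1.52  0.38  1.28 -0.36] | roll -0.017 then dx 0.0030 dy 0.0002 dz 0.0980
```

```bash
python3 -m handwheel '[{"dx":0.003,"dy":0,"dz":0.045,"roll":0},{"dx":0,"dy":0,"dz":0.04,"roll":0},{"dx":0,"dy":0,"dz":0.013,"roll":0},{"dx":0,"dy":0,"dz":0,"roll":0}]'; python3 -m handwheel '[{"dx":0,"dy":0,"dz":0,"roll":0},{"dx":0,"dy":0,"dz":0,"roll":0},{"dx":0,"dy":0,"dz":0,"roll":0},{"dx":0,"dy":0,"dz":0,"roll":0}]' 0 30;  python3 -m handwheel '[{"dx":0,"dy":0,"dz":-0.03,"roll":0},{"dx":0,"dy":0,"dz":-0.05,"roll":0},{"dx":0,"dy":0,"dz":-0.05,"roll":0},{"dx":0,"dy":0,"dz":0,"roll":0}]'; python3 -c "
from h import *; 
s=take('scene','s5',(250,100,480,310),3); take('top','t5')
go(.50,-.21,.276,12.6)"
```

```text
clock: 7.42
tcp_pos: [0.5843, -0.0821, 0.1765]
orientation: [[0.097, 0.995, -0.001], [0.995, -0.097, 0.0], [0.0, -0.001, -1.0]]
force: [0.2, 0.1, -0.0]
grip_width: 0.0428
clock: 7.92
tcp_pos: [0.5856, -0.0825, 0.178]
orientation: [[0.098, 0.995, 0.003], [0.995, -0.098, -0.0], [0.0, 0.003, -1.0]]
force: [-0.5, -0.5, 6.7]
grip_width: 0.0137
clock: 8.43
tcp_pos: [0.5864, -0.0818, 0.3109]
orientation: [[0.097, 0.995, 0.008], [0.995, -0.097, -0.0], [0.0, 0.008, -1.0]]
force: [0.1, 0.6, -0.9]
grip_width: 0.0137
now [ 0.5846 -0.0828  0.3067] yaw 84.4 w 0.0135 t 8.53 j [ 0.6   0.49 -0.83  1.46  0.36  1.35 -0.35] | roll 1.253 then dx -0.1103 dy 0.1057 dz 0.0307
```

View pics/s5.png

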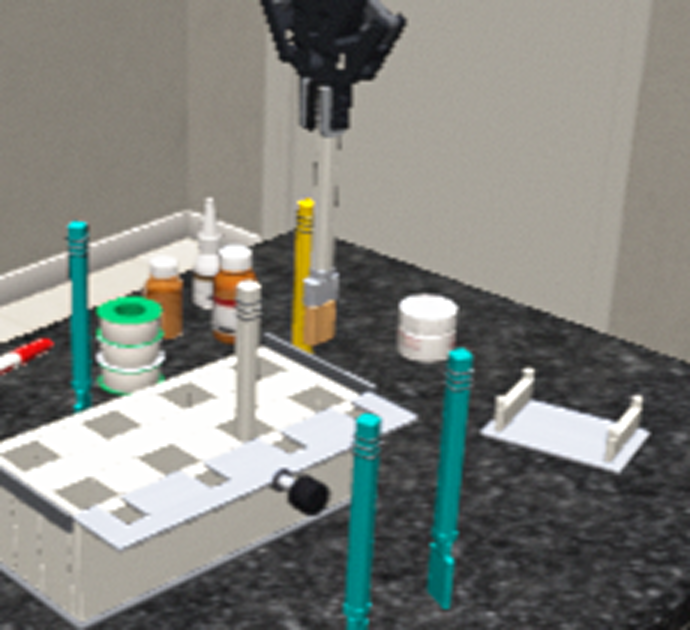

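The picture shows the brush (ferrule at crop (322,287), bristles at (320,322)) hanging upright. The keeper is out. I carry the brush clear of the caddy, align it with the rest, and lean it over on its tip on the free worktop.

```bash
python3 -m handwheel '[{"dx":-0.04,"dy":0.003,"dz":0,"roll":0},{"dx":-0.04,"dy":0.003,"dz":0,"roll":0.05},{"dx":-0.02,"dy":0.0,"dz":0,"roll":0.17},{"dx":0,"dy":0,"dz":0,"roll":0.174},{"dx":0,"dy":0,"dz":0,"roll":0.174},{"dx":0,"dy":0,"dz":0,"roll":0.174},{"dx":0,"dy":0,"dz":0,"roll":0.174},{"dx":0,"dy":0,"dz":0,"roll":0.174}]'; python3 -m handwheel '[{"dx":0,"dy":0,"dz":0.0,"roll":0.16},{"dx":0,"dy":0,"dz":0.04,"roll":0},{"dx":0,"dy":0,"dz":0.04,"roll":0},{"dx":0,"dy":0,"dz":0.02,"roll":0},{"dx":0,"dy":0,"dz":0,"roll":0}]'; python3 -c "
from h import *; 
go(.585,-.19,.172,12.6)"
```

```text
clock: 9.52
tcp_pos: [0.5791, -0.1828, 0.3045]
orientation: [[0.93, 0.368, -0.003], [0.368, -0.93, 0.001], [-0.003, -0.002, -1.0]]
force: [-0.7, 0.3, 0.4]
grip_width: 0.0138
clock: 10.15
tcp_pos: [0.5781, -0.1826, 0.2034]
orientation: [[0.975, 0.221, -0.006], [0.221, -0.975, 0.002], [-0.005, -0.003, -1.0]]
force: [0.1, -0.5, -1.1]
grip_width: 0.0137
now [ 0.5781 -0.1826  0.2034] yaw 12.8 w 0.0137 t 10.15 j [ 0.56  0.53 -0.48  1.59  0.26  1.1  -1.33] | roll 0.003 then dx 0.0052 dy 0.0087 dz 0.0314
```

```bash
python3 -m handwheel '[{"dx":0.005,"dy":0.006,"dz":0.02,"roll":0},{"dx":0,"dy":0,"dz":0.014,"roll":0},{"dx":0,"dy":0,"dz":0,"roll":0}]' 0 20; python3 -m handwheel '[{"dx":-0.02,"dy":0,"dz":0.0003,"roll":0},{"dx":-0.02,"dy":0,"dz":0.0009,"roll":0},{"dx":-0.0387,"dy":0,"dz":0.0095,"roll":0}]'; python3 -m handwheel '[{"dx":-0.0359,"dy":0,"dz":0.0174,"roll":0},{"dx":-0.0314,"dy":0,"dz":0.0244,"roll":0},{"dx":-0.0257,"dy":0,"dz":0.0304,"roll":0},{"dx":-0.0189,"dy":0,"dz":0.0351,"roll":0},{"dx":-0.0083,"dy":0,"dz":0.0252,"roll":0},{"dx":0,"dy":0,"dz":0,"roll":0}]';  python3 -c "
from h import *; 
s=take('scene','s6',(300,130,540,340),3); take('top','t6')
go(.585,-.19,.172,12.6)"
```

```text
clock: 10.52
tcp_pos: [0.5863, -0.1875, 0.1715]
orientation: [[0.975, 0.221, -0.0], [0.221, -0.975, 0.0], [-0.0, -0.0, -1.0]]
force: [-1.0, -0.8, -0.8]
grip_width: 0.0137
clock: 10.9
tcp_pos: [0.5138, -0.2043, 0.1652]
orientation: [[0.975, 0.223, 0.011], [0.223, -0.975, -0.001], [0.01, 0.004, -1.0]]
force: [-1.0, 1.6, 25.2]
grip_width: 0.0136
clock: 11.65
tcp_pos: [0.3908, -0.2312, 0.028]
orientation: [[0.975, 0.221, -0.003], [0.221, -0.975, 0.001], [-0.003, -0.002, -1.0]]
force: [0.4, 0.4, 0.1]
grip_width: 0.0137
now [ 0.3929 -0.2314  0.0296] yaw 12.8 w 0.0139 t 11.75 j [ 0.73  0.56 -0.36  2.17  0.43  0.47 -1.32] | roll 0.004 then dx 0.1965 dy 0.0015 dz -0.1424
```

View pics/s6.png

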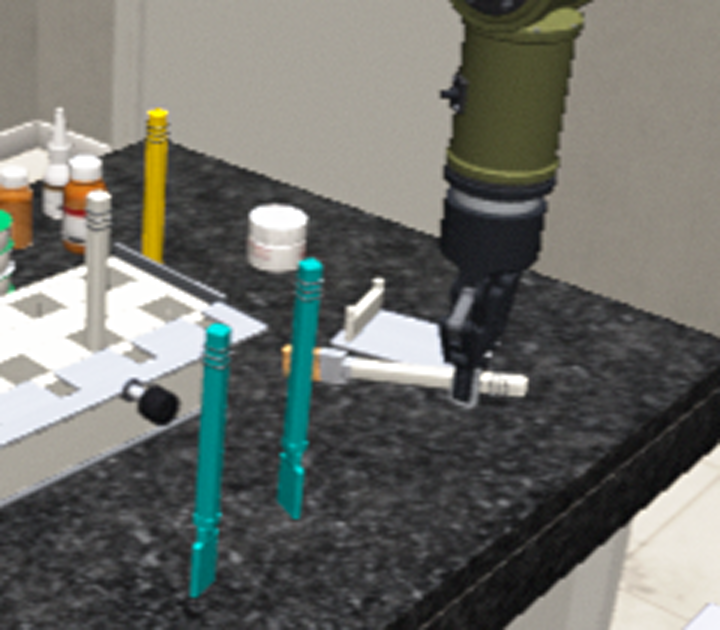

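The brush now lies nearly level, head away from the robot: crop (290,360) head to (525,385) handle end. The gripper holds it about 40 mm from the handle end. I measure its ends and the rest before laying it down.

```bash
cat >> h.py <<'E'
def rest(s):
    W=pts(s); hsv=cv2.cvtColor(s['frame'],cv2.COLOR_RGB2HSV)
    m=(W[...,0]>.36)&(W[...,0]<.62)&(W[...,1]<-.24)&(W[...,1]>-.42)&(hsv[...,1]<60)&(hsv[...,2]>110)&(W[...,2]>.003)&(W[...,2]<.045)
    k,l,st,c=cv2.connectedComponentsWithStats(m.astype(np.uint8)); i=1+np.argmax(st[1:,4])
    P=W[l==i]; r=cv2.minAreaRect(P[:,:2].astype(np.float32)*1000); return r,st[i,4]
E
python3 - <<'E'
from h import *
np.set_printoptions(precision=4,suppress=True)
for n in('t6','s6'):
    s=dict(np.load(n+'.npz')); print(rest(s)); W=pts(s); V=s['frame'].max(2)
    a=np.radians(12.8); X=np.array([np.cos(a),np.sin(a)]); Y=np.array([-np.sin(a),np.cos(a)])
    D=W[...,:2]-np.array([.3929,-.2314]); t=D@X; q=D@Y
    m=(abs(q)<.025)&(t>-.12)&(t<.25)&(V>100)&(W[...,2]>.004)&(W[...,2]<.08); P=W[m]
    print(n,m.sum(),'t',np.percentile(t[m],[1,5,50,95,99]))
    for lo in np.arange(-.08,.22,.03):
        k=m&(t>lo)&(t<lo+.03)
        if k.sum()>3: print(round(lo+.015,3),k.sum(),'q %.3f z %.3f'%(np.median(q[k]),np.percentile(W[k][:,2],80)))
E
```

```text
(((520.7191162109375, -310.21661376953125), (75.01839447021484, 81.3011474609375), 12.3013334274292), np.int32(563))
t6 271 t [-0.0414 -0.0366  0.086   0.153   0.1592]
-0.035 34 q 0.004 z 0.060
0.025 8 q 0.008 z 0.049
0.055 61 q 0.003 z 0.046
0.085 59 q 0.003 z 0.039
0.115 55 q 0.003 z 0.038
0.145 52 q 0.004 z 0.033
(((501.5318603515625, -315.50018310546875), (104.10252380371094, 84.09791564941406), 13.444631576538086), np.int32(469))
s6 538 t [-0.0465 -0.04    0.0497  0.1231  0.1515]
-0.035 90 q 0.006 z 0.055
-0.005 72 q 0.012 z 0.053
0.025 81 q 0.006 z 0.043
0.055 81 q 0.006 z 0.037
0.085 83 q 0.005 z 0.031
0.115 114 q 0.005 z 0.032
0.145 17 q 0.005 z 0.023
```

```bash
python3 -m handwheel '[{"dx":0,"dy":0,"dz":-0.04,"roll":0},{"dx":0,"dy":0,"dz":-0.03,"roll":0},{"dx":0.017,"dy":0.035,"dz":0,"roll":0},{"dx":0.017,"dy":0.035,"dz":0,"roll":0},{"dx":0.018,"dy":0.035,"dz":0,"roll":0},{"dx":0,"dy":0,"dz":0,"roll":0}]' 0 30; python3 -c "
from h import *; go(.4667,-.3225,.021,12.6)"
```

```text
clock: 12.5
tcp_pos: [0.4685, -0.3246, 0.1003]
orientation: [[0.976, 0.22, 0.004], [0.22, -0.976, -0.002], [0.003, 0.002, -1.0]]
force: [-0.8, 0.8, -0.6]
grip_width: 0.0131
now [ 0.4685 -0.3246  0.1003] yaw 12.7 w 0.0131 t 12.50 j [ 0.86  0.58 -0.45  1.82  0.34  0.81 -1.12] | roll 0.002 then dx -0.0014 dy -0.0024 dz 0.0793
```

```bash
python3 -m handwheel '[{"dx":-0.001,"dy":-0.002,"dz":0.04,"roll":0},{"dx":0,"dy":0,"dz":0.025,"roll":0},{"dx":0,"dy":0,"dz":0.007,"roll":0},{"dx":0,"dy":0,"dz":0.006,"roll":0},{"dx":0,"dy":0,"dz":0,"roll":0}]' 0 20;  python3 -m handwheel '[{"dx":0,"dy":0,"dz":0,"roll":0},{"dx":0,"dy":0,"dz":0,"roll":0},{"dx":0,"dy":0,"dz":0,"roll":0}]' 0.45;python3 -m handwheel '[{"dx":0,"dy":0,"dz":-0.04,"roll":0},{"dx":0,"dy":0,"dz":-0.05,"roll":0},{"dx":0,"dy":0,"dz":-0.05,"roll":0},{"dx":0,"dy":0,"dz":0,"roll":0}]' ; python3 - <<'E'
from h import *
take('top','t7'); take('scene','s7',(330,130,530,290),3); go(.57,-.29,.15,12.6)
E
```

```text
clock: 13.12
tcp_pos: [0.4649, -0.3204, 0.0219]
orientation: [[0.975, 0.222, 0.001], [0.222, -0.975, -0.0], [0.0, 0.0, -1.0]]
force: [-2.4, 1.1, 3.6]
grip_width: 0.0134
clock: 13.5
tcp_pos: [0.4649, -0.3207, 0.0212]
orientation: [[0.975, 0.221, 0.0], [0.221, -0.975, -0.0], [0.0, 0.0, -1.0]]
force: [0.5, 0.1, -0.3]
grip_width: 0.0386
clock: 14.0
tcp_pos: [0.4669, -0.3216, 0.1651]
orientation: [[0.975, 0.221, 0.006], [0.221, -0.975, -0.004], [0.005, 0.005, -1.0]]
force: [1.3, 0.4, -1.1]
grip_width: 0.0384
now [ 0.4646 -0.3208  0.1613] yaw 12.8 w 0.0384 t 14.10 j [ 0.88  0.51 -0.5   1.76  0.29  0.94 -1.08] | roll 0.003 then dx 0.1096 dy -0.0071 dz 0.0113
```

View pics/s7.png

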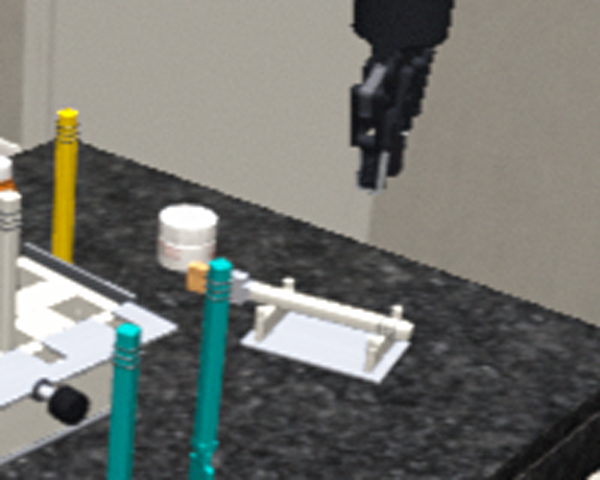

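The brush lies across both bars, head overhanging away from the robot: crop (200,277) bristles, (400,328) handle end. I measure the head position for the regrip.

```bash
python3 - <<'E'
from h import *
np.set_printoptions(precision=4,suppress=True)
a=np.radians(12.7); X=np.array([np.cos(a),np.sin(a)]); Y=np.array([-np.sin(a),np.cos(a)])
for n in('t7','s7'):
    s=dict(np.load(n+'.npz')); W=pts(s); V=s['frame'].max(2); hsv=cv2.cvtColor(s['frame'],cv2.COLOR_RGB2HSV)
    D=W[...,:2]-np.array([.496,-.316]); t=D@X; q=D@Y
    m=(abs(q)<.06)&(t>-.15)&(t<.2)&(V>90)&(W[...,2]>.012)&(W[...,2]<.07)
    print(n,m.sum(),'t',np.percentile(t[m],[1,50,99]))
    b=m&(hsv[...,1]>70)&(hsv[...,0]<25); print('bristle',b.sum(),'t',np.percentile(t[b],[2,98]),'q',np.percentile(q[b],[5,50,95]),'z',np.percentile(W[b][:,2],[5,95]))
    for lo in np.arange(-.12,.17,.03):
        k=m&(t>lo)&(t<lo+.03)&(W[...,2]>.034)
        if k.sum()>3: print(round(lo+.015,3),k.sum(),'q %.4f z %.3f'%(np.median(q[k]),np.percentile(W[k][:,2],90)))
E
```

```text
t7 530 t [-0.0701  0.0369  0.1283]
bristle 69 t [0.0973 0.1299] q [0.0007 0.0085 0.0112] z [0.0285 0.0543]
-0.075 27 q 0.0056 z 0.047
-0.045 76 q 0.0059 z 0.048
-0.015 15 q 0.0110 z 0.046
0.015 51 q 0.0072 z 0.047
0.045 72 q 0.0064 z 0.047
0.075 60 q 0.0065 z 0.052
0.105 53 q 0.0069 z 0.054
0.135 20 q 0.0074 z 0.052
s7 615 t [-0.0763  0.0173  0.1237]
bristle 58 t [0.1095 0.1255] q [0.0029 0.0082 0.012 ] z [0.0252 0.0492]
-0.075 38 q 0.0065 z 0.043
-0.045 71 q 0.0074 z 0.043
-0.015 56 q 0.0082 z 0.043
0.015 57 q 0.0077 z 0.043
0.045 65 q 0.0085 z 0.043
0.075 51 q 0.0086 z 0.050
0.105 27 q 0.0082 z 0.049
0.135 14 q 0.0084 z 0.050
```

```bash
python3 -c "
from h import *; go(.5922,-.2877,.12,12.7)"; python3 -m handwheel '[{"dx":0.044,"dy":-0.002,"dz":0,"roll":0},{"dx":0.044,"dy":-0.002,"dz":0,"roll":0},{"dx":0.044,"dy":-0.002,"dz":0,"roll":0},{"dx":0,"dy":0,"dz":0,"roll":0}]' 0.5; python3 -c "
from h import *; go(.5922,-.2877,.021,12.7)"
```

```text
now [ 0.4646 -0.3208  0.1613] yaw 12.8 w 0.0384 t 14.10 j [ 0.88  0.51 -0.5   1.76  0.29  0.94 -1.08] | roll 0.001 then dx 0.1318 dy -0.0042 dz 0.0413
clock: 14.6
tcp_pos: [0.5945, -0.2822, 0.1586]
orientation: [[0.974, 0.226, -0.001], [0.226, -0.974, 0.003], [-0.0, -0.004, -1.0]]
force: [-0.4, -0.4, 0.2]
grip_width: 0.0428
now [ 0.5945 -0.2822  0.1586] yaw 13.1 w 0.0428 t 14.60 j [ 0.68  0.65 -0.48  1.5   0.32  1.07 -1.21] | roll 0.006 then dx -0.0034 dy 0.0048 dz 0.1376
```

```bash
python3 -m handwheel '[{"dx":-0.002,"dy":0.004,"dz":0.05,"roll":0},{"dx":0,"dy":0,"dz":0.05,"roll":0},{"dx":0,"dy":0,"dz":0.038,"roll":0},{"dx":0,"dy":0,"dz":0,"roll":0}]';python3 -m handwheel '[{"dx":0,"dy":0,"dz":0,"roll":0},{"dx":0,"dy":0,"dz":0,"roll":0},{"dx":0,"dy":0,"dz":0,"roll":0},{"dx":0,"dy":0,"dz":0,"roll":0}]' 0 30;python3 -m handwheel '[{"dx":0,"dy":0,"dz":-0.02,"roll":0},{"dx":0,"dy":0,"dz":-0.04,"roll":0},{"dx":0,"dy":0,"dz":-0.05,"roll":0},{"dx":0,"dy":0,"dz":-0.05,"roll":0},{"dx":0,"dy":0,"dz":0,"roll":0}]' ; python3 - <<'E'
from h import *
take('top','t8'); take('scene','s8',(300,100,530,290),3); go(.595,-.15,.19,85.06)
E
```

```text
clock: 15.1
tcp_pos: [0.5872, -0.2893, 0.0189]
orientation: [[0.975, 0.221, -0.008], [0.221, -0.975, 0.003], [-0.007, -0.005, -1.0]]
force: [0.6, 0.3, -0.2]
grip_width: 0.0428
clock: 15.6
tcp_pos: [0.592, -0.2903, 0.0245]
orientation: [[0.975, 0.221, 0.002], [0.221, -0.975, -0.001], [0.002, 0.002, -1.0]]
force: [0.5, -0.3, 4.8]
grip_width: 0.0114
clock: 16.23
tcp_pos: [0.5932, -0.2901, 0.189]
orientation: [[0.975, 0.221, 0.008], [0.221, -0.975, -0.003], [0.007, 0.005, -1.0]]
force: [0.9, 0.4, -0.8]
grip_width: 0.0116
now [ 0.5908 -0.2898  0.1841] yaw 12.8 w 0.0108 t 16.32 j [ 0.69  0.62 -0.49  1.47  0.31  1.12 -1.19] | roll -1.261 then dx 0.1397 dy -0.0078 dz -0.0059
```

View pics/s8.png

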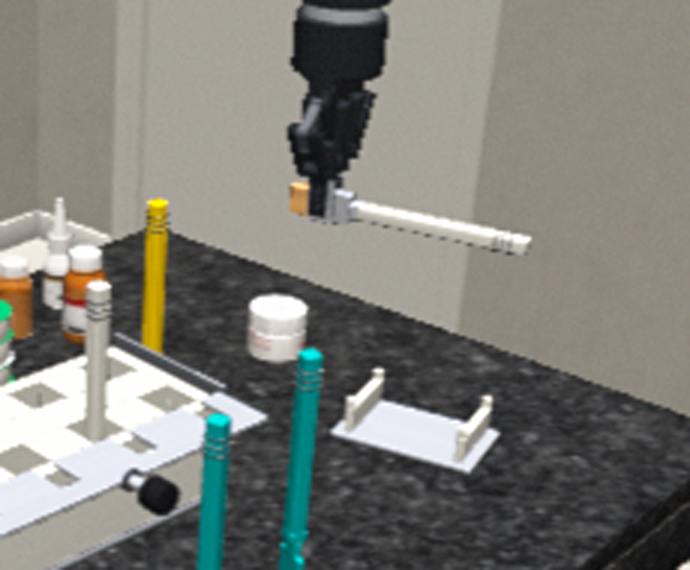

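The brush is held level by its head, crop (320,200), with the handle end at (528,245). I turn it so the head faces the caddy's right end, and measure that edge.

```bash
python3 -m handwheel '[{"dx":0,"dy":0,"dz":-0.02,"roll":-0.18},{"dx":0,"dy":0,"dz":0,"roll":-0.18},{"dx":0,"dy":0,"dz":0,"roll":-0.18},{"dx":0,"dy":0,"dz":0,"roll":-0.18},{"dx":0,"dy":0,"dz":0,"roll":-0.18},{"dx":0,"dy":0,"dz":0,"roll":-0.18},{"dx":0,"dy":0,"dz":0,"roll":-0.18},{"dx":0,"dy":0,"dz":0,"roll":0}]'; python3 - <<'E'
from h import *
np.set_printoptions(precision=4,suppress=True,linewidth=150)
s=dict(np.load('t8.npz')); 
for n in('t3','s5'):
    s=dict(np.load(n+'.npz')); W=pts(s); D=W[...,:2]-np.array([.630,.027]); X=np.array([.9963,-.0861]); Y=np.array([.0861,.9963]); cx=D@X; cy=D@Y
    m=(abs(cx+.01)<.03)&(cy<-.1)&(cy>-.19)
    for lo in np.arange(-.18,-.1,.004):
        k=m&(cy>lo)&(cy<lo+.004)
        if k.sum(): print(n,round(lo+.002,3),k.sum(),np.percentile(W[k][:,2],[10,50,90]))
go(.595,-.1426,.19,85.06)
E
```

```text
clock: 17.32
tcp_pos: [0.59, -0.2898, 0.2014]
orientation: [[0.088, 0.996, -0.003], [0.996, -0.088, 0.002], [0.002, -0.003, -1.0]]
force: [-0.4, -0.2, -1.6]
grip_width: 0.0115
t3 -0.178 26 [-0.002   0.001   0.0042]
t3 -0.174 26 [-0.0024  0.0001  0.0039]
t3 -0.17 29 [-0.0032  0.0015  0.0044]
t3 -0.166 26 [-0.0011  0.0012  0.0049]
t3 -0.162 17 [-0.0018  0.0017  0.0048]
t3 -0.154 19 [-0.0007  0.0014  0.0053]
t3 -0.15 31 [0.0973 0.1006 0.1054]
t3 -0.146 21 [0.0855 0.0993 0.1025]
t3 -0.142 25 [0.087  0.0909 0.0941]
t3 -0.138 31 [0.0881 0.0909 0.095 ]
t3 -0.134 36 [0.0835 0.0914 0.0946]
t3 -0.13 26 [0.026  0.0603 0.0932]
t3 -0.126 20 [0.0433 0.0772 0.0931]
t3 -0.122 23 [0.049  0.1249 0.2091]
t3 -0.118 33 [0.069  0.1152 0.214 ]
t3 -0.114 35 [0.0888 0.1494 0.2128]
t3 -0.11 59 [0.0664 0.0974 0.2026]
t3 -0.106 27 [0.0533 0.0896 0.0942]
t3 -0.102 20 [0.0673 0.0902 0.093 ]
s5 -0.158 1 [0.0888 0.0888 0.0888]
s5 -0.154 20 [0.0857 0.0947 0.0981]
s5 -0.15 76 [0.0871 0.0926 0.0982]
s5 -0.146 11 [0.087  0.0879 0.0946]
s5 -0.142 21 [0.0871 0.0882 0.0898]
s5 -0.138 30 [0.0717 0.0867 0.0891]
s5 -0.134 50 [0.0695 0.0822 0.0891]
s5 -0.13 33 [0.0696 0.0878 0.1604]
s5 -0.126 41 [0.0787 0.1361 0.2492]
s5 -0.122 36 [0.0794 0.1465 0.3634]
s5 -0.118 54 [0.0883 0.1705 0.3721]
s5 -0.114 137 [0.0903 0.2572 0.3574]
s5 -0.11 202 [0.1431 0.2769 0.3968]
s5 -0.106 179 [0.1458 0.34   0.4005]
s5 -0.102 321 [0.313  0.3836 0.4226]
now [ 0.59   -0.2898  0.2014] yaw 84.9 w 0.0115 t 17.32 j [ 0.86  0.68 -0.82  1.44  0.51  1.24 -0.1 ] | roll -0.002 then dx 0.1471 dy -0.0077 dz 0.0114
```

```bash
python3 -m handwheel '[{"dx":0.05,"dy":-0.004,"dz":0.02,"roll":0},{"dx":0.05,"dy":-0.004,"dz":0.02,"roll":0},{"dx":0.045,"dy":0,"dz":0.02,"roll":0},{"dx":0.002,"dy":0,"dz":0.02,"roll":0},{"dx":0,"dy":0,"dz":0,"roll":0},{"dx":0,"dy":0,"dz":0,"roll":0}]' 0 25; python3 - <<'E'
from h import *
go(.5953,-.1427,.087,85.06)
E
```

```text
clock: 18.08
tcp_pos: [0.5959, -0.1436, 0.1233]
orientation: [[0.09, 0.996, -0.0], [0.996, -0.09, -0.0], [-0.0, -0.0, -1.0]]
force: [-0.1, 0.1, -0.9]
grip_width: 0.0111
now [ 0.5959 -0.1436  0.1233] yaw 84.8 w 0.0111 t 18.07 j [ 0.66  0.69 -0.78  1.67  0.55  1.02 -0.41] | roll -0.004 then dx 0.0008 dy -0.0007 dz 0.0363
```

```bash
python3 -m handwheel '[{"dx":0,"dy":0,"dz":0.02,"roll":0},{"dx":0,"dy":0,"dz":0.008,"roll":0},{"dx":0,"dy":0,"dz":0.004,"roll":0},{"dx":0,"dy":0,"dz":0.004,"roll":0}]' 0 20; python3 -m handwheel '[{"dx":0,"dy":0,"dz":-0.03,"roll":0},{"dx":0,"dy":0,"dz":-0.06,"roll":0},{"dx":0,"dy":0,"dz":-0.06,"roll":0},{"dx":0,"dy":0,"dz":-0.04,"roll":0},{"dx":0,"dy":0,"dz":0,"roll":0}]' 0 25; python3 - <<'E'
from h import *
take('top','t9'); take('scene','s9',(250,60,490,270),3); go(.6553,.043,.19,85.06)
E
```

```text
clock: 18.58
tcp_pos: [0.5966, -0.1457, 0.0893]
orientation: [[0.092, 0.996, 0.002], [0.996, -0.092, -0.004], [-0.003, 0.003, -1.0]]
force: [-3.1, -4.5, 12.9]
grip_width: 0.0112
clock: 19.2
tcp_pos: [0.5974, -0.1429, 0.2815]
orientation: [[0.09, 0.996, 0.007], [0.996, -0.09, -0.001], [-0.0, 0.007, -1.0]]
force: [-0.8, -0.5, 0.0]
grip_width: 0.0111
now [ 0.5957 -0.1434  0.2774] yaw 84.9 w 0.0112 t 19.30 j [ 0.69  0.55 -0.86  1.45  0.42  1.33 -0.29] | roll -0.003 then dx 0.1909 dy 0.0433 dz 0.0874
```

View pics/s9.png

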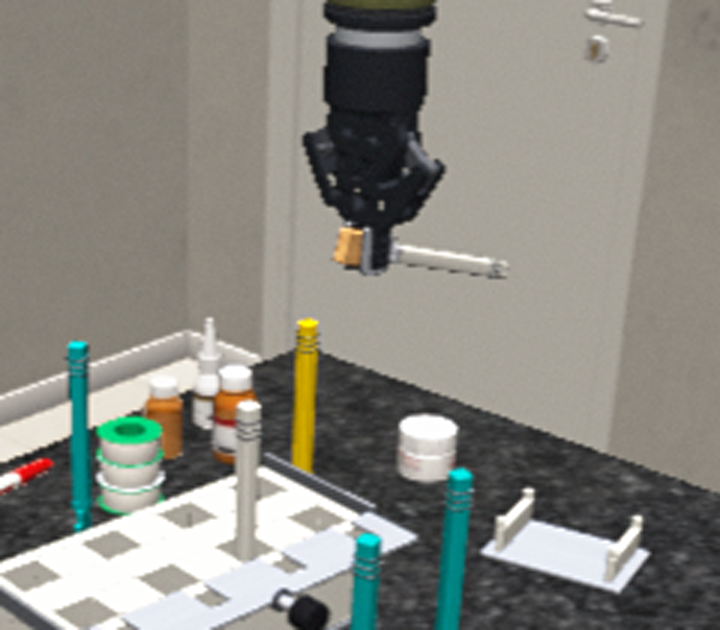

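The brush is tilted handle-down, with its handle end at crop (505,268). I measure the tilt.

```bash
cat >> h.py <<'E'
def tilt(s,p,half=.03,a=85.):
    """points of held tool in plane: t along handle dir from TCP (=-toolx), z rel TCP"""
    W=pts(s); V=s['frame'].max(2); a=np.radians(a); e=-np.array([np.cos(a),np.sin(a)]); n=np.array([-e[1],e[0]])
    D=W[...,:2]-np.asarray(p[:2]); t=D@e; q=D@n; z=W[...,2]-p[2]
    m=(abs(q)<half)&(t>.04)&(t<.22)&(V>110)&(z>-.2)&(z<.06)&(W[...,2]>.1); 
    f=np.polyfit(t[m],z[m],1); print(m.sum(),'slope deg %.1f'%np.degrees(np.arctan(f[0])),'z@t0 %.3f'%f[1],'t',np.round(np.percentile(t[m],[1,50,99]),3),'q %.3f'%np.median(q[m]),'zmin %.3f'%np.percentile(z[m],2),'res %.3f'%np.std(z[m]-np.polyval(f,t[m])))
E
python3 - <<'E'
from h import *
for n in('t9','s9'): tilt(dict(np.load(n+'.npz')),(.5957,-.1434,.2774))
E
```

```text
4 slope deg -64.2 z@t0 0.099 t [0.041 0.041 0.045] q -0.002 zmin 0.007 res 0.001
200 slope deg -17.3 z@t0 0.018 t [0.041 0.101 0.164] q -0.007 zmin -0.034 res 0.004
```

```bash
python3 -m handwheel '[{"dx":0,"dy":0,"dz":0.055,"roll":0},{"dx":0,"dy":0,"dz":0.055,"roll":0},{"dx":0,"dy":0,"dz":0.045,"roll":0},{"dx":0,"dy":0,"dz":0.02,"roll":0},{"dx":0,"dy":0,"dz":0.013,"roll":0},{"dx":0,"dy":0,"dz":0.006,"roll":0},{"dx":0,"dy":0,"dz":0,"roll":0},{"dx":0,"dy":0,"dz":0,"roll":0}]' 0 20; python3 -m handwheel '[{"dx":0,"dy":0,"dz":-0.03,"roll":0},{"dx":0,"dy":0,"dz":-0.06,"roll":0},{"dx":0,"dy":0,"dz":-0.06,"roll":0},{"dx":0,"dy":0,"dz":-0.04,"roll":0},{"dx":0,"dy":0,"dz":0,"roll":0}]' 0 25; python3 - <<'E'
from h import *
s=take('scene','s10'); p=get_obs()['tcp_pos']; tilt(s,p); go(.6553,.043,.19,85.06)
E
```

```text
clock: 20.3
tcp_pos: [0.5962, -0.1434, 0.0844]
orientation: [[0.088, 0.996, 0.001], [0.996, -0.088, -0.001], [-0.001, 0.001, -1.0]]
force: [-3.6, -1.6, 5.3]
grip_width: 0.0112
clock: 20.92
tcp_pos: [0.598, -0.1419, 0.2774]
orientation: [[0.087, 0.996, 0.008], [0.996, -0.087, -0.001], [-0.0, 0.008, -1.0]]
force: [0.9, 0.7, -0.9]
grip_width: 0.0112
189 slope deg -28.2 z@t0 0.020 t [0.042 0.095 0.153] q -0.006 zmin -0.063 res 0.005
now [ 0.5969 -0.1424  0.275 ] yaw 85.0 w 0.0111 t 20.98 j [ 0.69  0.55 -0.86  1.46  0.43  1.32 -0.29] | roll -0.001 then dx 0.1897 dy 0.0422 dz 0.0850
```

```bash
python3 -m handwheel '[{"dx":0,"dy":0.027,"dz":-0.01,"roll":0},{"dx":0,"dy":0.027,"dz":-0.01,"roll":0},{"dx":0.05,"dy":0,"dz":0,"roll":0},{"dx":0.05,"dy":0,"dz":0,"roll":0},{"dx":0.05,"dy":0,"dz":0,"roll":0},{"dx":0.052,"dy":0,"dz":0,"roll":0},{"dx":0,"dy":0,"dz":0,"roll":0},{"dx":0,"dy":0,"dz":0,"roll":0}]'; python3 - <<'E'
from h import *
s=take('scene','s11'); p=get_obs()['tcp_pos']; tilt(s,p); go(.6678,.0545,.147,85.06)
E
```

```text
clock: 21.98
tcp_pos: [0.6672, 0.0534, 0.2918]
orientation: [[0.087, 0.996, -0.002], [0.996, -0.087, -0.001], [-0.001, -0.002, -1.0]]
force: [0.4, -0.6, -0.4]
grip_width: 0.0111
246 slope deg -36.1 z@t0 0.034 t [0.041 0.097 0.201] q -0.007 zmin -0.191 res 0.017
now [0.6674 0.0524 0.292 ] yaw 84.9 w 0.0110 t 22.02 j [ 0.3   0.63 -0.83  1.26  0.46  1.44 -0.57] | roll -0.003 then dx 0.0021 dy 0.0002 dz 0.1450
```

```bash
python3 -m handwheel '[{"dx":0.002,"dy":0,"dz":0.05,"roll":0},{"dx":0,"dy":0,"dz":0.05,"roll":0},{"dx":0,"dy":0,"dz":0.025,"roll":0},{"dx":0,"dy":0,"dz":0.01,"roll":0},{"dx":0,"dy":0,"dz":0,"roll":0},{"dx":0,"dy":0,"dz":0,"roll":0}]'; python3 - <<'E'
from h import *
take('top','t12',(280,180,400,280),4); s=take('scene','s12',(240,130,420,290),3); a=cv2.imread('pics/t12.png'); b=cv2.imread('pics/s12.png'); h=max(a.shape[0],b.shape[0])
cv2.imwrite('pics/p12.png',cv2.resize(np.hstack([cv2.copyMakeBorder(x,0,h-x.shape[0],0,0,0) for x in(a,b)]),None,fx=.78,fy=.78)); go(.6678,.0545,.147,85.06)
E
```

```text
clock: 22.78
tcp_pos: [0.6683, 0.0557, 0.1595]
orientation: [[0.088, 0.996, 0.002], [0.996, -0.088, 0.0], [0.001, 0.002, -1.0]]
force: [0.6, -0.3, 0.2]
grip_width: 0.0113
now [0.6681 0.0559 0.1595] yaw 85.0 w 0.0114 t 22.88 j [ 0.3   0.73 -0.79  1.47  0.54  1.17 -0.66] | roll -0.002 then dx -0.0014 dy -0.0002 dz 0.0125
```

View pics/p12.png

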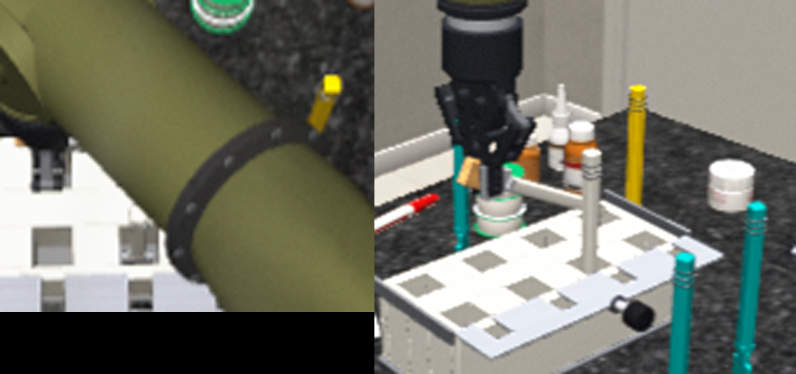

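```bash
python3 -m handwheel '[{"dx":0,"dy":0,"dz":0.012,"roll":0},{"dx":0,"dy":0,"dz":0,"roll":0},{"dx":-0.008,"dy":0,"dz":-0.008,"roll":0},{"dx":-0.008,"dy":0,"dz":-0.008,"roll":0},{"dx":-0.01,"dy":0,"dz":-0.0085,"roll":0},{"dx":-0.01,"dy":0,"dz":-0.0085,"roll":0},{"dx":0,"dy":0,"dz":0,"roll":0}]' 0 22; python3 -m handwheel '[{"dx":-0.012,"dy":0,"dz":-0.005,"roll":0},{"dx":-0.012,"dy":0,"dz":-0.005,"roll":0},{"dx":-0.012,"dy":0,"dz":-0.003,"roll":0},{"dx":0,"dy":0,"dz":0,"roll":0}]'; python3 - <<'E'
from h import *
take('scene','s13',(240,100,420,290),3); go(.6553,-.0899,.184,85.06)
E
```

```text
clock: 23.75
tcp_pos: [0.6648, 0.0181, 0.1799]
orientation: [[0.09, 0.996, 0.001], [0.996, -0.09, -0.001], [-0.001, 0.001, -1.0]]
force: [-0.8, -0.3, -1.5]
grip_width: 0.0114
clock: 24.25
tcp_pos: [0.6613, -0.018, 0.1921]
orientation: [[0.09, 0.996, 0.0], [0.996, -0.09, -0.001], [-0.001, 0.0, -1.0]]
force: [-0.2, 0.8, -0.3]
grip_width: 0.0113
now [ 0.6612 -0.0168  0.1921] yaw 84.9 w 0.0112 t 24.30 j [ 0.42  0.69 -0.81  1.45  0.51  1.22 -0.54] | roll -0.003 then dx -0.0734 dy 0.0004 dz 0.0081
```

View pics/s13.png

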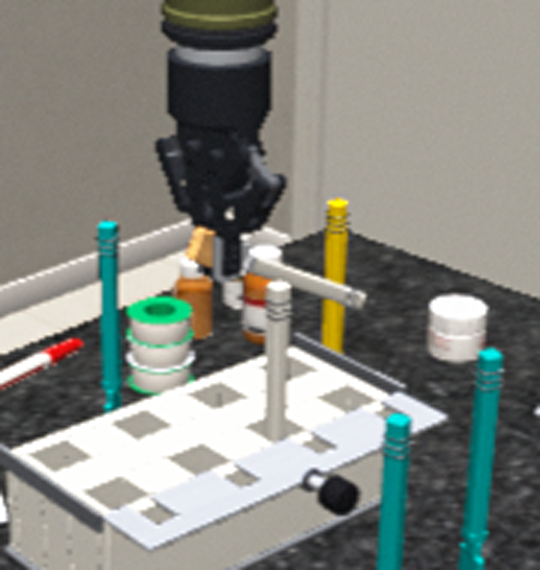

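The handle end was not deep enough and slid over the rim. The brush is still tilted, with its end at crop (360,298), clear of everything. I go back, insert deeper, and move toward the wall before rising.

```bash
python3 - <<'E'
from h import *
s=dict(np.load('s13.npz')); p=np.array([.6612,-.0168,.1921]); W=pts(s); V=s['frame'].max(2); e=-np.array([np.cos(np.radians(85)),np.sin(np.radians(85))]); n=np.array([-e[1],e[0]])
D=W[...,:2]-p[:2]; t=D@e;q=D@n
u,v=np.meshgrid(range(640),range(480)); reg=(u>320)&(u<364)&(v>180)&(v<204)
m=reg&(abs(q)<.02)&(t>.04)&(V>100)&(W[...,2]>.1)
f=np.polyfit(t[m],W[m][:,2],1); print(m.sum(),np.degrees(np.arctan(f[0])),f[1]-p[2],np.percentile(t[m],[1,99]),np.percentile(W[m][:,2],[1,99]),np.median(q[m]))
E
```

```text
210 -28.6505756575954 0.01995921842499984 [0.04220026 0.15492767] [0.1245852  0.19295908] -0.007214579778936395
```

```bash
python3 -m handwheel '[{"dx":0.035,"dy":0,"dz":0,"roll":0},{"dx":0.038,"dy":0,"dz":0,"roll":0},{"dx":0,"dy":0,"dz":0.02,"roll":0},{"dx":0,"dy":0,"dz":0.018,"roll":0},{"dx":0,"dy":0,"dz":0.007,"roll":0},{"dx":0,"dy":0,"dz":0,"roll":0}]' 0 25; python3 -m handwheel '[{"dx":-0.006,"dy":0,"dz":0.003,"roll":0},{"dx":-0.002,"dy":0,"dz":0,"roll":0},{"dx":0,"dy":0,"dz":0,"roll":0},{"dx":0,"dy":0,"dz":0,"roll":0}]' 0 20; python3 - <<'E'
from h import *
take('scene','s14'); go(.6553,-.0899,.184,85.06)
E
```

```text
clock: 25.05
tcp_pos: [0.6675, 0.0555, 0.1466]
orientation: [[0.089, 0.996, -0.001], [0.996, -0.089, -0.001], [-0.001, -0.001, -1.0]]
force: [-0.5, -1.9, 0.5]
grip_width: 0.011
clock: 25.55
tcp_pos: [0.6669, 0.0486, 0.1442]
orientation: [[0.088, 0.996, 0.0], [0.996, -0.088, -0.0], [-0.0, 0.0, -1.0]]
force: [-1.2, 0.1, 0.1]
grip_width: 0.0114
now [0.6669 0.0487 0.1442] yaw 85.0 w 0.0112 t 25.60 j [ 0.31  0.74 -0.78  1.49  0.55  1.14 -0.66] | roll -0.001 then dx -0.1390 dy 0.0003 dz -0.0398
```

```bash
for i in 1; do python3 -m handwheel '[{"dx":-0.003,"dy":0,"dz":0.001,"roll":0},{"dx":0,"dy":0,"dz":0,"roll":0}]' | egrep 'tcp|force'; python3 -m handwheel '[{"dx":-0.003,"dy":0,"dz":0.001,"roll":0},{"dx":0,"dy":0,"dz":0,"roll":0}]'| egrep 'tcp|force'; python3 -m handwheel '[{"dx":-0.003,"dy":0,"dz":0,"roll":0},{"dx":0,"dy":0,"dz":0,"roll":0}]'| egrep 'tcp|force'; done; python3 - <<'E'
from h import *
take('scene','s15',(280,150,400,270),5); go(.6553,-.0899,.184,85.06)
E
```

```text
tcp_pos: [0.667, 0.0482, 0.1439]
force: [0.5, 4.6, 2.9]
tcp_pos: [0.6672, 0.048, 0.1439]
force: [0.2, 9.3, 5.7]
tcp_pos: [0.6673, 0.0474, 0.1447]
force: [0.4, 14.9, 7.1]
now [0.6672 0.0475 0.1447] yaw 85.3 w 0.0109 t 26.40 j [ 0.32  0.74 -0.79  1.49  0.55  1.13 -0.65] | roll 0.004 then dx -0.1379 dy -0.0001 dz -0.0393
```

View pics/s15.png

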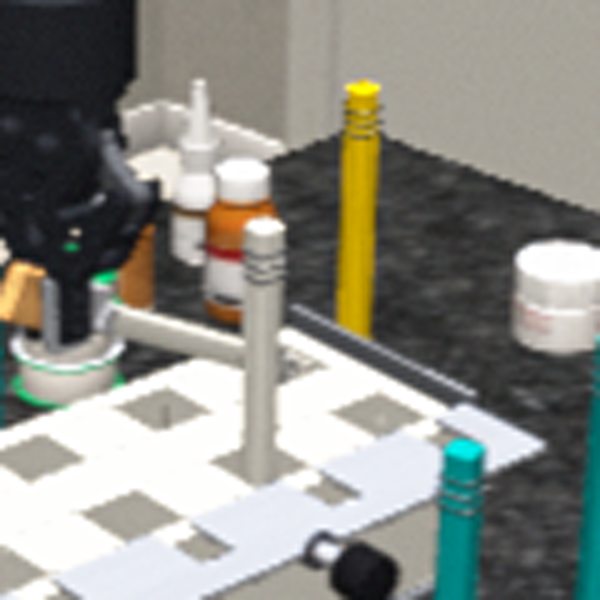

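```bash
python3 -m handwheel '[{"dx":-0.001,"dy":0,"dz":-0.005,"roll":0},{"dx":-0.004,"dy":0,"dz":-0.008,"roll":0},{"dx":-0.005,"dy":0,"dz":-0.008,"roll":0},{"dx":0,"dy":0,"dz":0,"roll":0}]'| egrep 'tcp|force'; python3 - <<'E'
from h import *
s=take('scene','s16',(280,150,400,270),5)
p=get_obs()['tcp_pos']; W=pts(s); V=s['frame'].max(2); e=-np.array([np.cos(np.radians(85)),np.sin(np.radians(85))]); n=np.array([-e[1],e[0]])
D=W[...,:2]-p[:2]; t=D@e;q=D@n
m=(abs(q)<.02)&(t>.03)&(V>110)&(W[...,2]>.108)&(W[...,2]<p[2]+.03)&(t<.15)
f=np.polyfit(t[m],W[m][:,2],1); print(m.sum(),np.degrees(np.arctan(f[0])),f[1]-p[2],np.percentile(t[m],[1,99]),np.percentile(W[m][:,2],[1,99]),np.median(q[m]))
go(.6553,-.0899,.184,85.06)
E
```

```text
tcp_pos: [0.6663, 0.0342, 0.1652]
force: [0.6, 9.0, 4.6]
143 -36.27182471170203 0.018809919866952907 [0.03059769 0.09569462] [0.11039933 0.16548484] -0.008032838514879456
now [0.6662 0.0343 0.1649] yaw 85.2 w 0.0110 t 26.95 j [ 0.34  0.72 -0.8   1.47  0.53  1.17 -0.62] | roll 0.002 then dx -0.1247 dy -0.0002 dz -0.0191
```

```bash
cat >> h.py <<'E'
def incl(s,zmin=.108,a=85.,tmax=.15):
    p=get_obs()['tcp_pos']; W=pts(s); V=s['frame'].max(2); a=np.radians(a); e=-np.array([np.cos(a),np.sin(a)]); n=np.array([-e[1],e[0]])
    D=W[...,:2]-p[:2]; t=D@e;q=D@n
    m=(abs(q)<.02)&(t>.03)&(V>110)&(W[...,2]>zmin)&(W[...,2]<p[2]+.03)&(t<tmax)
    f=np.polyfit(t[m],W[m][:,2],1); print(m.sum(),'incl %.1f off %.3f'%(np.degrees(np.arctan(f[0])),f[1]-p[2]),'t',np.round(np.percentile(t[m],[1,99]),3),'z',np.round(np.percentile(W[m][:,2],[1,99]),3))
E
python3 -m handwheel '[{"dx":-0.006,"dy":0,"dz":-0.007,"roll":0},{"dx":-0.006,"dy":0,"dz":-0.005,"roll":0},{"dx":-0.005,"dy":0,"dz":-0.003,"roll":0},{"dx":0,"dy":0,"dz":0,"roll":0}]'| egrep 'tcp|force'; python3 - <<'E'
from h import *
s=take('scene','s17',(280,150,400,270),5); incl(s)
go(.6553,-.0899,.184,85.06)
E
```

```text
tcp_pos: [0.665, 0.0181, 0.1805]
force: [0.4, 10.3, 5.9]
125 incl -44.5 off 0.018 t [0.032 0.082] z [0.115 0.173]
now [0.6648 0.018  0.1802] yaw 85.2 w 0.0107 t 27.50 j [ 0.37  0.7  -0.81  1.46  0.52  1.2  -0.59] | roll 0.002 then dx -0.1083 dy -0.0002 dz -0.0038
```

```bash
python3 -m handwheel '[{"dx":-0.009,"dy":0,"dz":-0.006,"roll":0},{"dx":-0.009,"dy":0,"dz":-0.004,"roll":0},{"dx":-0.009,"dy":0,"dz":-0.003,"roll":0},{"dx":-0.0085,"dy":0,"dz":-0.0015,"roll":0},{"dx":0,"dy":0,"dz":0,"roll":0}]'| egrep 'tcp|force'; python3 - <<'E'
from h import *
s=take('scene','s18',(280,150,400,270),5); incl(s)
E
python3 -m handwheel '[{"dx":-0.009,"dy":0,"dz":0.001,"roll":0},{"dx":-0.009,"dy":0,"dz":0.002,"roll":0},{"dx":-0.009,"dy":0,"dz":0.002,"roll":0},{"dx":-0.009,"dy":0,"dz":0.001,"roll":0},{"dx":-0.009,"dy":0,"dz":0.001,"roll":0},{"dx":-0.009,"dy":0,"dz":0.001,"roll":0},{"dx":0,"dy":0,"dz":0,"roll":0}]'| egrep 'tcp|force'; python3 - <<'E'
from h import *
s=take('scene','s19',(260,120,400,260),5); incl(s)
go(.6553,-.0899,.184,85.06)
E
```

```text
tcp_pos: [0.6609, -0.0224, 0.1929]
force: [0.7, 3.7, 1.1]
46 incl -67.4 off 0.032 t [0.031 0.044] z [0.115 0.163]
tcp_pos: [0.6557, -0.0781, 0.1841]
force: [0.6, 0.8, -1.1]Traceback (most recent call last):
  File "<stdin>", line 2, in <module>
  File "h.py", line 38, in incl
    f=np.polyfit(t[m],W[m][:,2],1); print(m.sum(),'incl %.1f off %.3f'%(np.degrees(np.arctan(f[0])),f[1]-p[2]),'t',np.round(np.percentile(t[m],[1,99]),3),'z',np.round(np.percentile(W[m][:,2],[1,99]),3))
    raise TypeError("expected non-empty vector for x")
TypeError: expected non-empty vector for x
```

View pics/s19.png

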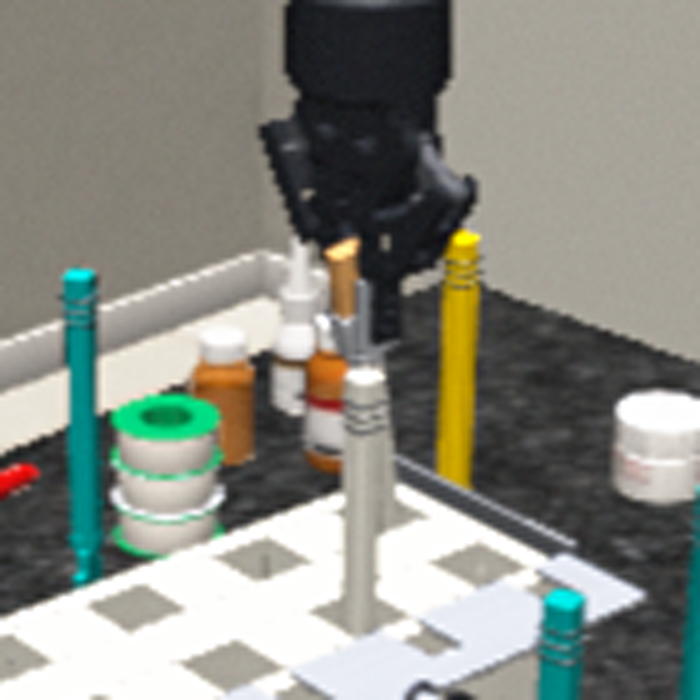

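The brush is nearly upright in the rear -114 well: head at crop (345,270), handle going into the well at (385,510). I lower it, release, and rise.

```bash
python3 -m handwheel '[{"dx":-0.006,"dy":0,"dz":0.002,"roll":0},{"dx":-0.005,"dy":0,"dz":0.005,"roll":0},{"dx":0,"dy":0,"dz":0.006,"roll":0},{"dx":0,"dy":0,"dz":0.005,"roll":0},{"dx":0,"dy":0,"dz":0,"roll":0}]'| egrep 'tcp|force';python3 -m handwheel '[{"dx":0,"dy":0,"dz":0,"roll":0},{"dx":0,"dy":0,"dz":0,"roll":0},{"dx":0,"dy":0,"dz":0,"roll":0}]' 0.4| egrep 'tcp|force|width'; python3 -m handwheel '[{"dx":0,"dy":0,"dz":-0.03,"roll":0},{"dx":0,"dy":0,"dz":-0.05,"roll":0},{"dx":0,"dy":0,"dz":-0.05,"roll":0},{"dx":0,"dy":0,"dz":0,"roll":0}]' 0.5; python3 - <<'E'
from h import *
np.set_printoptions(precision=4,suppress=True)
s=take('scene','s20',(260,120,400,260),3); t=take('top','t20')
print(rest(t))
for n in(s,t):
    W=pts(n); hsv=cv2.cvtColor(n['frame'],cv2.COLOR_RGB2HSV)
    m=(W[...,2]>.12)&(W[...,2]<.23)&(W[...,0]>.56)&(W[...,0]<.72)&(W[...,1]<.06)&(W[...,1]>-.14)&(hsv[...,2]>80)
    k,l,st,c=cv2.connectedComponentsWithStats(m.astype(np.uint8))
    for i in range(1,k):
        if st[i,4]>15: P=W[l==i]; print(c[i],st[i,4],np.median(P,0),P.min(0),P.max(0))
go(.591,-.007,.175,85.06)
E
```

```text
tcp_pos: [0.6545, -0.0874, 0.1657]
force: [-0.3, 1.2, -1.3]
tcp_pos: [0.655, -0.0875, 0.1668]
force: [-0.5, -0.8, 0.4]
grip_width: 0.0342
clock: 30.6
tcp_pos: [0.6566, -0.0863, 0.3014]
orientation: [[0.087, 0.996, 0.008], [0.996, -0.087, -0.0], [0.001, 0.008, -1.0]]
force: [0.4, -1.1, 0.2]
grip_width: 0.043Traceback (most recent call last):
  File "<stdin>", line 4, in <module>
  File "h.py", line 26, in rest
    k,l,st,c=cv2.connectedComponentsWithStats(m.astype(np.uint8)); i=1+np.argmax(st[1:,4])
                                                                       ~~~~~~~~~^^^^^^^^^^
    return _wrapfunc(a, 'argmax', axis=axis, out=out, **kwds)
    return bound(*args, **kwds)
ValueError: attempt to get argmax of an empty sequence
```

```bash
python3 - <<'E'
from h import *
np.set_printoptions(precision=4,suppress=True)
s=dict(np.load('s20.npz')); t=dict(np.load('t20.npz'))
print(rest(s))
for n in(s,t):
    W=pts(n); hsv=cv2.cvtColor(n['frame'],cv2.COLOR_RGB2HSV)
    m=(W[...,2]>.12)&(W[...,2]<.23)&(W[...,0]>.56)&(W[...,0]<.72)&(W[...,1]<.06)&(W[...,1]>-.14)&(hsv[...,2]>80)
    k,l,st,c=cv2.connectedComponentsWithStats(m.astype(np.uint8))
    for i in range(1,k):
        if st[i,4]>15: P=W[l==i]; print(c[i],st[i,4],np.median(P,0),P.min(0),P.max(0))
go(.591,-.007,.175,85.06)
E
```

```text
(((498.3571472167969, -363.9449768066406), (126.3888168334961, 86.0545654296875), 11.931391716003418), np.int32(664))
[329.3512 203.9175] 521 [ 0.5913 -0.0115  0.1756] [ 0.5782 -0.0726  0.1207] [0.662  0.0013 0.2109]
[340.3209 224.7463] 134 [ 0.6538 -0.0578  0.1867] [ 0.6491 -0.0777  0.1226] [ 0.6646 -0.0375  0.2129]
[323.52 251.76] 75 [ 0.5863 -0.0065  0.1946] [ 0.5839 -0.0126  0.1201] [0.5986 0.001  0.2162]
now [ 0.655  -0.0873  0.2969] yaw 85.0 w 0.0429 t 30.70 j [ 0.53  0.62 -0.84  1.28  0.45  1.44 -0.36] | roll -0.001 then dx 0.0745 dy -0.0707 dz 0.1219
```

View pics/s20.png

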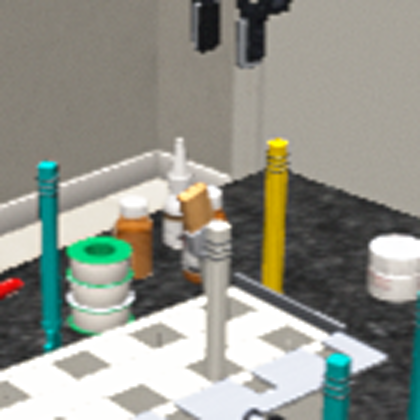

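Two findings. The brush stands in its rear well with a slight lean, head at crop (195,205). The rest has been knocked about 48 mm to (0.498, -0.364). Now the second tool, with the same procedure.

```bash
python3 -m handwheel '[{"dx":0.037,"dy":-0.035,"dz":0,"roll":0},{"dx":0.037,"dy":-0.036,"dz":0,"roll":0},{"dx":0,"dy":0,"dz":0,"roll":0},{"dx":0,"dy":0,"dz":0,"roll":0}]' | egrep tcp; python3 - <<'E'
from h import *
np.set_printoptions(precision=4,suppress=True)
s=take('scene','s21'); t=take('top','t21')
try: print(rest(t))
except Exception as x: print('occl')
for n in(s,t):
    W=pts(n); hsv=cv2.cvtColor(n['frame'],cv2.COLOR_RGB2HSV)
    m=(W[...,2]>.12)&(W[...,2]<.22)&(W[...,0]>.56)&(W[...,0]<.61)&(W[...,1]<.06)&(W[...,1]>-.06)&(hsv[...,2]>80)
    k,l,st,c=cv2.connectedComponentsWithStats(m.astype(np.uint8))
    for i in range(1,k):
        if st[i,4]>15: P=W[l==i]; print(c[i],st[i,4],np.median(P,0),P.min(0),P.max(0))
go(.590,-.0065,.174,85.06)
E
```

```text
tcp_pos: [0.5906, -0.0083, 0.2957]
(((503.3128967285156, -362.8890075683594), (126.74437713623047, 80.95809936523438), 13.660480499267578), np.int32(1073))
[332.3931 212.    ] 290 [ 0.5831 -0.0044  0.1689] [ 0.578  -0.0184  0.1203] [0.5953 0.0025 0.2107]
now [ 0.5911 -0.0088  0.2956] yaw 84.9 w 0.0428 t 31.30 j [ 0.5   0.51 -0.88  1.48  0.4   1.34 -0.5 ] | roll -0.003 then dx 0.0022 dy -0.0013 dz 0.1216
```

```bash
python3 -m handwheel '[{"dx":0.002,"dy":-0.001,"dz":0.05,"roll":0},{"dx":0,"dy":0,"dz":0.045,"roll":0},{"dx":0,"dy":0,"dz":0.026,"roll":0},{"dx":0,"dy":0,"dz":0,"roll":0}]' | egrep 'tcp|force'; python3 -m handwheel '[{"dx":0,"dy":0,"dz":0,"roll":0},{"dx":0,"dy":0,"dz":0,"roll":0},{"dx":0,"dy":0,"dz":0,"roll":0},{"dx":0,"dy":0,"dz":0,"roll":0}]' 0 35 | egrep 'tcp|force|width';  python3 -m handwheel '[{"dx":0,"dy":0,"dz":-0.03,"roll":0},{"dx":0,"dy":0,"dz":-0.05,"roll":0},{"dx":0,"dy":0,"dz":-0.05,"roll":0},{"dx":0,"dy":0,"dz":0,"roll":0}]'| egrep 'tcp|force|width'; python3 -c "
from h import *; 
s=take('scene','s22'); W=pts(s); m=(W[...,0]>.56)&(W[...,0]<.62)&(abs(W[...,1]+.006)<.03)&(W[...,2]>.105)&(W[...,2]<.31)&(s['frame'].max(2)>90)
z=W[m][:,2]; print(m.sum(),z.min(),z.max()); 
for a in np.arange(.11,.3,.02):
  k=m&(W[...,2]>a)&(W[...,2]<a+.02); print(round(a,2),k.sum(),s['frame'][k].mean(0).round() if k.sum() else 0,np.ptp(W[k][:,1]) if k.sum() else 0)
go(.585,-.187,.2,12.8)"
```

```text
tcp_pos: [0.5891, -0.0066, 0.1731]
force: [0.4, -0.2, 0.5]
tcp_pos: [0.5907, -0.005, 0.1769]
force: [-0.4, -0.1, 6.5]
grip_width: 0.0136
tcp_pos: [0.5914, -0.0041, 0.3098]
force: [1.1, 0.1, -1.5]
grip_width: 0.0133
580 0.13717647008948808 0.30994043359919077
0.11 0 0 0
0.13 44 [138. 137. 138.] 0.028282722763282808
0.15 78 [136. 135. 137.] 0.028050099687861985
0.17 68 [143. 142. 146.] 0.027166495766811294
0.19 64 [157. 154. 151.] 0.014949670106520041
0.21 57 [170. 166. 156.] 0.014159445503660884
0.23 68 [165. 162. 152.] 0.015056126166144601
0.25 69 [171. 166. 156.] 0.0174282458195697
0.27 69 [173. 168. 158.] 0.01579875223012861
0.29 63 [166. 162. 153.] 0.01572200868054252
now [ 0.5904 -0.0048  0.3073] yaw 85.0 w 0.0133 t 32.85 j [ 0.5   0.5  -0.88  1.46  0.39  1.36 -0.5 ] | roll 1.260 then dx -0.0457 dy 0.1764 dz 0.1073
```

The second tool's head is plain steel, 28 mm wide for its full 55 mm, so it is the spatula or the paddle. It hangs free, tip at z = 0.137. I carry it to the same free spot.

```bash
python3 -m handwheel '[{"dx":-0.045,"dy":0.003,"dz":0,"roll":0},{"dx":-0.045,"dy":0.003,"dz":0,"roll":0},{"dx":-0.045,"dy":0.002,"dz":0,"roll":0},{"dx":-0.045,"dy":0.002,"dz":0,"roll":0},{"dx":0,"dy":0,"dz":0,"roll":0.18},{"dx":0,"dy":0,"dz":0,"roll":0.18},{"dx":0,"dy":0,"dz":0,"roll":0.18},{"dx":0,"dy":0,"dz":0,"roll":0.18}]' | egrep 'tcp|force'; python3 -m handwheel '[{"dx":0,"dy":0,"dz":0,"roll":0.18},{"dx":0,"dy":0,"dz":0,"roll":0.18},{"dx":0,"dy":0,"dz":0.04,"roll":0.17},{"dx":0,"dy":0,"dz":0.05,"roll":0},{"dx":0,"dy":0,"dz":0.03,"roll":0},{"dx":0,"dy":0,"dz":0,"roll":0},{"dx":0,"dy":0,"dz":0,"roll":0}]'| egrep 'tcp|force'; python3 -c "
from h import *; go(.585,-.187,.171,12.8)"
```

```text
tcp_pos: [0.5833, -0.1856, 0.3038]
force: [0.5, 0.4, -1.3]
tcp_pos: [0.5845, -0.1854, 0.1862]
force: [-0.3, 0.5, 0.0]
now [ 0.5845 -0.1854  0.1862] yaw 13.4 w 0.0136 t 34.73 j [ 0.59  0.56 -0.53  1.6   0.31  1.07 -1.36] | roll 0.010 then dx 0.0002 dy 0.0017 dz 0.0152
```

```bash
python3 -m handwheel '[{"dx":0,"dy":0.001,"dz":0.014,"roll":0},{"dx":0,"dy":0,"dz":0.004,"roll":0},{"dx":0,"dy":0,"dz":0,"roll":0}]' 0 22| egrep 'tcp|force'; python3 -m handwheel '[{"dx":-0.013,"dy":0,"dz":0,"roll":0},{"dx":-0.013,"dy":0,"dz":0.0003,"roll":0},{"dx":-0.014,"dy":0,"dz":0.0009,"roll":0},{"dx":-0.0194,"dy":0,"dz":0.003,"roll":0},{"dx":-0.0193,"dy":0,"dz":0.0065,"roll":0}]'| egrep 'tcp|force'; python3 -m handwheel '[{"dx":-0.0359,"dy":0,"dz":0.0174,"roll":0},{"dx":-0.0314,"dy":0,"dz":0.0244,"roll":0},{"dx":-0.0257,"dy":0,"dz":0.0304,"roll":0},{"dx":-0.0189,"dy":0,"dz":0.0351,"roll":0},{"dx":-0.0083,"dy":0,"dz":0.0252,"roll":0},{"dx":0,"dy":0,"dz":0,"roll":0}]'| egrep 'tcp|force';  cat >> h.py <<'E'
def along(s,p,a,lo=-.12,hi=.25,zmin=.004,zmax=.1,qw=.025,st=.03):
    W=pts(s); V=s['frame'].max(2); a=np.radians(a); X=np.array([np.cos(a),np.sin(a)]); Y=np.array([-np.sin(a),np.cos(a)])
    D=W[...,:2]-np.asarray(p)[:2]; t=D@X; q=D@Y
    m=(abs(q)<qw)&(t>lo)&(t<hi)&(V>95)&(W[...,2]>zmin)&(W[...,2]<zmax)
    print(m.sum(),'t',np.percentile(t[m],[1,5,95,99]).round(3))
    for l in np.arange(lo,hi,st):
        k=m&(t>l)&(t<l+st)
        if k.sum()>3: print(round(l+st/2,3),k.sum(),'q %.4f z90 %.3f'%(np.median(q[k]),np.percentile(W[k][:,2],90)))
E
python3 -c "
from h import *; p=get_obs()['tcp_pos']
for n in('top','scene'): s=take(n,n[0]+'23'); along(s,p,12.8)
go(.585,-.19,.172,12.8)"
```

```text
tcp_pos: [0.5863, -0.1864, 0.1707]
force: [-1.2, 0.1, 16.8]
tcp_pos: [0.509, -0.2048, 0.1585]
force: [-0.6, -0.1, 6.5]
tcp_pos: [0.3897, -0.2322, 0.0235]
force: [0.3, 0.7, -0.7]
239 t [0.036 0.043 0.171 0.181]
0.045 47 q 0.0049 z90 0.047
0.075 61 q 0.0042 z90 0.042
0.105 55 q 0.0032 z90 0.038
0.135 41 q 0.0038 z90 0.034
0.165 32 q 0.0045 z90 0.035
510 t [-0.019 -0.013  0.174  0.18 ]
-0.015 84 q 0.0073 z90 0.060
0.015 61 q 0.0061 z90 0.047
0.045 80 q 0.0059 z90 0.043
0.075 79 q 0.0052 z90 0.038
0.105 77 q 0.0059 z90 0.034
0.135 25 q 0.0066 z90 0.031
0.165 98 q 0.0035 z90 0.028
0.195 6 q 0.0033 z90 0.024
now [ 0.3917 -0.2323  0.025 ] yaw 13.4 w 0.0135 t 36.58 j [ 0.75  0.58 -0.4   2.18  0.48  0.47 -1.36] | roll 0.010 then dx 0.1979 dy 0.0015 dz -0.1470
```

```bash
python3 -m handwheel '[{"dx":0,"dy":0,"dz":-0.04,"roll":0.01},{"dx":0,"dy":0.01,"dz":-0.035,"roll":0},{"dx":0.003,"dy":0.045,"dz":0,"roll":0},{"dx":0.003,"dy":0.05,"dz":0,"roll":0},{"dx":0.003,"dy":0.047,"dz":0,"roll":0},{"dx":0,"dy":0,"dz":0,"roll":0},{"dx":0,"dy":0,"dz":0,"roll":0}]' 0 30| egrep 'tcp|force'; python3 -c "
from h import *; p=get_obs()['tcp_pos']
s=take('scene','s24'); along(s,p,13,zmin=.05,zmax=.14); t=take('top','t24'); print(rest(s))
go(.4356,-.3788,.021,13)"
```

```text
tcp_pos: [0.4337, -0.3778, 0.1002]
force: [-0.3, 0.3, -0.1]
525 t [-0.019 -0.013  0.173  0.179]
-0.015 73 q 0.0088 z90 0.131
0.015 55 q 0.0063 z90 0.122
0.045 71 q 0.0050 z90 0.119
0.075 71 q 0.0054 z90 0.114
0.105 66 q 0.0054 z90 0.109
0.135 82 q 0.0025 z90 0.106
0.165 104 q 0.0018 z90 0.103
(((498.44610595703125, -362.2135925292969), (126.57100677490234, 84.33094787597656), 14.509647369384766), np.int32(663))
now [ 0.4336 -0.3772  0.1001] yaw 12.9 w 0.0135 t 37.55 j [ 1.    0.6  -0.51  1.8   0.38  0.83 -1.04] | roll -0.002 then dx 0.0016 dy 0.0020 dz 0.0791
```

```bash
python3 -m handwheel '[{"dx":0.001,"dy":0.002,"dz":0.035,"roll":-0.01},{"dx":0,"dy":0,"dz":0.025,"roll":0},{"dx":0,"dy":0,"dz":0.008,"roll":0},{"dx":0,"dy":0,"dz":0.008,"roll":0},{"dx":0,"dy":0,"dz":0,"roll":0}]' 0 20| egrep 'tcp|force';  python3 -m handwheel '[{"dx":0,"dy":0,"dz":0,"roll":0},{"dx":0,"dy":0,"dz":0,"roll":0},{"dx":0,"dy":0,"dz":0,"roll":0}]' 0.45| egrep 'tcp|force';python3 -m handwheel '[{"dx":0,"dy":0,"dz":-0.04,"roll":0},{"dx":0,"dy":0,"dz":-0.05,"roll":0},{"dx":0,"dy":0,"dz":-0.05,"roll":0},{"dx":0,"dy":0,"dz":0,"roll":0}]' | egrep 'tcp|force'; python3 -c "
from h import *
for n in('scene','top'): s=take(n,n[0]+'25'); along(s,(.5033,-.3629),13.4,-.14,.15,zmin=.033,zmax=.07)
print(rest(s)); go(.5866,-.3434,.021,13)"
```

```text
tcp_pos: [0.4351, -0.38, 0.0238]
force: [-0.7, 1.4, 1.1]
tcp_pos: [0.4348, -0.3805, 0.0236]
force: [-0.3, -0.3, -0.2]
tcp_pos: [0.4367, -0.3814, 0.1675]
force: [0.2, 0.5, -0.4]
397 t [-0.092 -0.085  0.101  0.11 ]
-0.095 29 q 0.0053 z90 0.043
-0.065 61 q 0.0040 z90 0.043
-0.035 55 q 0.0042 z90 0.043
-0.005 55 q 0.0050 z90 0.044
0.025 55 q 0.0044 z90 0.043
0.055 52 q 0.0038 z90 0.043
0.085 68 q 0.0018 z90 0.049
0.115 22 q 0.0015 z90 0.048
354 t [-0.085 -0.078  0.099  0.111]
-0.095 15 q 0.0026 z90 0.049
-0.065 51 q 0.0040 z90 0.046
-0.035 61 q 0.0037 z90 0.049
-0.005 60 q 0.0032 z90 0.049
0.025 61 q 0.0034 z90 0.047
0.055 54 q 0.0027 z90 0.048
0.085 35 q 0.0036 z90 0.053
0.115 17 q 0.0038 z90 0.054
(((493.6980285644531, -363.3045654296875), (157.09127807617188, 87.09396362304688), 8.897568702697754), np.int32(1004))
now [ 0.4345 -0.3805  0.1636] yaw 13.3 w 0.0386 t 39.15 j [ 1.03  0.53 -0.55  1.72  0.33  0.98 -0.98] | roll 0.006 then dx 0.1566 dy -0.0019 dz 0.1426
```

```bash
python3 -m handwheel '[{"dx":0.05,"dy":-0.001,"dz":0,"roll":0},{"dx":0.052,"dy":-0.0015,"dz":0,"roll":0},{"dx":0.052,"dy":-0.0015,"dz":0,"roll":0},{"dx":0,"dy":0,"dz":0,"roll":0},{"dx":0,"dy":0,"dz":0,"roll":0}]' 0.45| egrep 'tcp|force'; python3 -c "
from h import *
go(.5833,-.3408,.021,13.4)"
```

```text
tcp_pos: [0.5826, -0.3406, 0.1613]
force: [-1.4, -0.3, -0.1]
now [ 0.5826 -0.3406  0.1613] yaw 13.4 w 0.0384 t 39.77 j [ 0.78  0.68 -0.52  1.45  0.36  1.12 -1.14] | roll -0.000 then dx 0.0006 dy 0.0004 dz 0.1403
```

```bash
python3 -m handwheel '[{"dx":0,"dy":0,"dz":0.05,"roll":0},{"dx":0,"dy":0,"dz":0.05,"roll":0},{"dx":0,"dy":0,"dz":0.04,"roll":0},{"dx":0,"dy":0,"dz":0,"roll":0}]'| egrep 'tcp|force';python3 -m handwheel '[{"dx":0,"dy":0,"dz":0,"roll":0},{"dx":0,"dy":0,"dz":0,"roll":0},{"dx":0,"dy":0,"dz":0,"roll":0},{"dx":0,"dy":0,"dz":0,"roll":0}]' 0 30| egrep 'tcp|force|width';python3 -m handwheel '[{"dx":0,"dy":0,"dz":-0.02,"roll":0},{"dx":0,"dy":0,"dz":-0.04,"roll":0},{"dx":0,"dy":0,"dz":-0.05,"roll":0},{"dx":0,"dy":0,"dz":-0.06,"roll":0},{"dx":0,"dy":0,"dz":0,"roll":0}]'| egrep 'tcp|force|width' ; python3 -c "
from h import *
p=get_obs()['tcp_pos']; s=take('scene','s26'); along(s,p,13.4,-.22,.06,.1,.26)
go(.5953,-.29,.2,13.4);go(.5953,-.29,.2,85.06)"
```

```text
tcp_pos: [0.5796, -0.3411, 0.0198]
force: [0.2, -0.3, -0.3]
tcp_pos: [0.5846, -0.3416, 0.0255]
force: [-0.6, -0.1, 7.6]
grip_width: 0.0054
tcp_pos: [0.5864, -0.3411, 0.2007]
force: [-0.7, 0.9, -1.4]
grip_width: 0.0053
548 t [-0.175 -0.167  0.021  0.028]
-0.175 49 q 0.0049 z90 0.217
-0.145 80 q 0.0058 z90 0.217
-0.115 78 q 0.0058 z90 0.217
-0.085 76 q 0.0057 z90 0.217
-0.055 72 q 0.0052 z90 0.218
-0.025 103 q 0.0049 z90 0.230
0.005 59 q 0.0053 z90 0.223
0.035 31 q 0.0010 z90 0.221
now [ 0.5849 -0.3409  0.1974] yaw 13.4 w 0.0052 t 41.45 j [ 0.78  0.65 -0.54  1.4   0.34  1.18 -1.13] | roll -0.000 then dx 0.0219 dy -0.0471 dz -0.0026
now [ 0.5849 -0.3409  0.1974] yaw 13.4 w 0.0052 t 41.45 j [ 0.78  0.65 -0.54  1.4   0.34  1.18 -1.13] | roll -1.251 then dx 0.0516 dy 0.0060 dz -0.0026
```

The grip width of 5.3 mm means this is the spatula, held level. I turn it and press the head on the caddy's right rim as before.

```bash
python3 -m handwheel '[{"dx":0,"dy":-0.025,"dz":0,"roll":-0.178},{"dx":0,"dy":0,"dz":0,"roll":-0.179},{"dx":0,"dy":0,"dz":0,"roll":-0.179},{"dx":0,"dy":0,"dz":0,"roll":-0.179},{"dx":0,"dy":0,"dz":0,"roll":-0.179},{"dx":0,"dy":0,"dz":0,"roll":-0.179},{"dx":0,"dy":0,"dz":0,"roll":-0.178},{"dx":0,"dy":0,"dz":0,"roll":0}]'| egrep 'tcp|force'; python3 -c "
from h import *
go(.5953,-.1427,.12,85.06)"
```

```text
tcp_pos: [0.577, -0.3164, 0.1923]
force: [0.9, -0.9, -0.2]
now [ 0.577  -0.3164  0.1923] yaw 85.0 w 0.0055 t 42.45 j [ 0.93  0.7  -0.87  1.45  0.55  1.24 -0.09] | roll -0.001 then dx 0.1746 dy 0.0032 dz 0.0723
```

```bash
python3 -m handwheel '[{"dx":0.05,"dy":0.001,"dz":0.02,"roll":0},{"dx":0.05,"dy":0.001,"dz":0.02,"roll":0},{"dx":0.05,"dy":0.001,"dz":0.01,"roll":0},{"dx":0.024,"dy":0,"dz":0.01,"roll":0},{"dx":0,"dy":0,"dz":0.01,"roll":0},{"dx":0,"dy":0,"dz":0,"roll":0},{"dx":0,"dy":0,"dz":0,"roll":0}]'| egrep 'tcp|force'; python3 -c "
from h import *
go(.5953,-.1427,.083,85.06)"
```

```text
tcp_pos: [0.5957, -0.1452, 0.1233]
force: [0.1, -0.2, -0.3]
now [ 0.5957 -0.1452  0.1233] yaw 84.8 w 0.0055 t 43.33 j [ 0.68  0.7  -0.83  1.67  0.59  1.04 -0.43] | roll -0.004 then dx 0.0025 dy -0.0006 dz 0.0403
```

```bash
python3 -m handwheel '[{"dx":0.002,"dy":0,"dz":0.02,"roll":0},{"dx":0,"dy":0,"dz":0.01,"roll":0},{"dx":0,"dy":0,"dz":0.006,"roll":0},{"dx":0,"dy":0,"dz":0.0045,"roll":0},{"dx":0,"dy":0,"dz":0,"roll":0},{"dx":0,"dy":0,"dz":0,"roll":0}]' 0 20| egrep 'tcp|force'; python3 -m handwheel '[{"dx":0,"dy":0,"dz":-0.03,"roll":0},{"dx":0,"dy":0,"dz":-0.06,"roll":0},{"dx":0,"dy":0,"dz":-0.06,"roll":0},{"dx":0,"dy":0,"dz":-0.06,"roll":0},{"dx":0,"dy":0,"dz":0,"roll":0}]' 0 25| egrep 'tcp|force'; python3 - <<'E'
from h import *
s=take('scene','s27'); p=get_obs()['tcp_pos']; tilt(s,p,.02); go(.6553,.043,.19,85.06)
E
```

```text
tcp_pos: [0.597, -0.1443, 0.0845]
force: [-3.1, -5.9, 20.7]
tcp_pos: [0.598, -0.1411, 0.2968]
force: [-0.0, 0.0, -2.2]
196 slope deg -24.3 z@t0 0.022 t [0.041 0.098 0.158] q -0.007 zmin -0.049 res 0.004
now [ 0.5968 -0.1416  0.2939] yaw 85.0 w 0.0055 t 44.75 j [ 0.71  0.56 -0.91  1.42  0.44  1.37 -0.3 ] | roll -0.001 then dx 0.1890 dy 0.0424 dz 0.1039
```

```bash
python3 -m handwheel '[{"dx":0,"dy":0,"dz":0.06,"roll":0},{"dx":0,"dy":0,"dz":0.06,"roll":0},{"dx":0,"dy":0,"dz":0.055,"roll":0},{"dx":0,"dy":0,"dz":0.02,"roll":0},{"dx":0,"dy":0,"dz":0.012,"roll":0},{"dx":0,"dy":0,"dz":0.007,"roll":0},{"dx":0,"dy":0,"dz":0,"roll":0},{"dx":0,"dy":0,"dz":0,"roll":0}]' 0 20| egrep 'tcp|force'; python3 -m handwheel '[{"dx":0,"dy":0,"dz":-0.03,"roll":0},{"dx":0,"dy":0,"dz":-0.06,"roll":0},{"dx":0,"dy":0,"dz":-0.06,"roll":0},{"dx":0,"dy":0,"dz":-0.06,"roll":0},{"dx":0,"dy":0,"dz":0,"roll":0}]' 0 25| egrep 'tcp|force'; python3 - <<'E'
from h import *
s=take('scene','s28'); p=get_obs()['tcp_pos']; tilt(s,p,.02); go(.6553,.043,.19,85.06)
E
```

```text
tcp_pos: [0.5996, -0.1423, 0.0828]
force: [0.5, -2.7, 12.3]
tcp_pos: [0.5987, -0.1402, 0.2958]
force: [0.4, -0.4, -1.2]
192 slope deg -28.6 z@t0 0.023 t [0.04  0.095 0.152] q -0.007 zmin -0.059 res 0.005
now [ 0.5974 -0.1408  0.2926] yaw 85.0 w 0.0056 t 46.42 j [ 0.71  0.56 -0.92  1.43  0.44  1.37 -0.3 ] | roll -0.000 then dx 0.1881 dy 0.0419 dz 0.1026
```

```bash
python3 -m handwheel '[{"dx":0,"dy":0.026,"dz":-0.02,"roll":0},{"dx":0,"dy":0.027,"dz":-0.025,"roll":0},{"dx":0.05,"dy":0,"dz":0,"roll":0},{"dx":0.05,"dy":0,"dz":0,"roll":0},{"dx":0.05,"dy":0,"dz":0,"roll":0},{"dx":0.05,"dy":0,"dz":0,"roll":0},{"dx":0.05,"dy":0,"dz":0,"roll":0},{"dx":0.05,"dy":0,"dz":0,"roll":0}]'| egrep 'tcp|force'; python3 -m handwheel '[{"dx":0.054,"dy":0,"dz":0,"roll":0},{"dx":0,"dy":0,"dz":0,"roll":0},{"dx":0,"dy":0,"dz":0.05,"roll":0},{"dx":0,"dy":0,"dz":0.05,"roll":0},{"dx":0,"dy":0,"dz":0.04,"roll":0},{"dx":0,"dy":0,"dz":0,"roll":0},{"dx":0,"dy":0,"dz":0,"roll":0}]'| egrep 'tcp|force'; python3 - <<'E'
from h import *
s=take('scene','s29'); incl(s,tmax=.17); go(.6808,.2079,.1435,85.06)
E
```

```text
tcp_pos: [0.6747, 0.1541, 0.3329]
force: [0.9, 0.4, -1.3]
tcp_pos: [0.6801, 0.2066, 0.1955]
force: [-0.0, -0.4, 0.9]
343 incl -29.0 off 0.022 t [0.031 0.155] z [0.131 0.205]
now [0.6803 0.207  0.1962] yaw 85.0 w 0.0055 t 48.35 j [ 0.07  0.77 -0.83  1.29  0.56  1.32 -0.84] | roll -0.001 then dx 0.0009 dy 0.0005 dz 0.0527
```

```bash
python3 -m handwheel '[{"dx":0.001,"dy":0,"dz":0.03,"roll":0},{"dx":0,"dy":0,"dz":0.015,"roll":0},{"dx":0,"dy":0,"dz":0.007,"roll":0},{"dx":0,"dy":0,"dz":0,"roll":0}]' 0 22| egrep 'tcp|force'; python3 -m handwheel '[{"dx":-0.006,"dy":0,"dz":0.003,"roll":0},{"dx":-0.003,"dy":0,"dz":0.001,"roll":0},{"dx":0,"dy":0,"dz":0,"roll":0}]' | egrep 'tcp|force'; python3 -m handwheel '[{"dx":-0.003,"dy":0,"dz":0.001,"roll":0},{"dx":0,"dy":0,"dz":0,"roll":0}]' | egrep 'tcp|force'; python3 -m handwheel '[{"dx":-0.003,"dy":0,"dz":0,"roll":0},{"dx":0,"dy":0,"dz":0,"roll":0}]' | egrep 'tcp|force'
```

```text
tcp_pos: [0.6799, 0.2074, 0.1427]
force: [0.2, -1.1, 2.1]
tcp_pos: [0.6792, 0.2008, 0.1396]
force: [0.4, 5.4, 5.8]
tcp_pos: [0.6791, 0.2006, 0.1398]
force: [0.4, 9.1, 8.4]
tcp_pos: [0.6788, 0.2001, 0.1405]
force: [0.5, 13.7, 9.2]
```

```bash
python3 -m handwheel '[{"dx":-0.001,"dy":0,"dz":-0.005,"roll":0},{"dx":-0.004,"dy":0,"dz":-0.008,"roll":0},{"dx":-0.005,"dy":0,"dz":-0.008,"roll":0},{"dx":0,"dy":0,"dz":0,"roll":0}]' 0 20| egrep 'tcp|force'; python3 - <<'E'
from h import *
s=take('scene','s30'); incl(s); go(.6682,.0619,.184,85.06)
E
```

```text
tcp_pos: [0.6778, 0.1884, 0.1605]
force: [1.7, 11.5, 4.8]
204 incl -34.4 off 0.022 t [0.031 0.11 ] z [0.108 0.166]
now [0.6777 0.1885 0.1603] yaw 85.2 w 0.0052 t 50.27 j [ 0.11  0.78 -0.82  1.37  0.57  1.23 -0.84] | roll 0.003 then dx -0.1270 dy 0.0014 dz -0.0237
```

```bash
python3 -m handwheel '[{"dx":-0.006,"dy":0,"dz":-0.008,"roll":0},{"dx":-0.006,"dy":0,"dz":-0.006,"roll":0},{"dx":-0.006,"dy":0,"dz":-0.004,"roll":0},{"dx":0,"dy":0,"dz":0,"roll":0}]'| egrep 'tcp|force'; python3 - <<'E'
from h import *
s=take('scene','s31'); incl(s); go(.6682,.0619,.184,85.06)
E
```

```text
tcp_pos: [0.6764, 0.1716, 0.1792]
force: [1.4, 12.6, 6.9]
193 incl -43.5 off 0.022 t [0.031 0.099] z [0.109 0.177]
now [0.6764 0.1717 0.179 ] yaw 85.3 w 0.0053 t 50.83 j [ 0.14  0.76 -0.83  1.36  0.56  1.25 -0.81] | roll 0.003 then dx -0.1101 dy 0.0013 dz -0.0050
```

```bash
python3 -m handwheel '[{"dx":-0.009,"dy":0,"dz":-0.006,"roll":0},{"dx":-0.009,"dy":0,"dz":-0.004,"roll":0},{"dx":-0.009,"dy":0,"dz":-0.003,"roll":0},{"dx":-0.0085,"dy":0,"dz":-0.0015,"roll":0},{"dx":0,"dy":0,"dz":0,"roll":0}]'| egrep 'tcp|force'; python3 - <<'E'
from h import *
s=take('scene','s32'); incl(s); go(.6682,.0619,.184,85.06)
E
```

```text
tcp_pos: [0.673, 0.1304, 0.1911]
force: [0.8, 4.4, 2.7]
124 incl -56.4 off 0.007 t [0.03  0.062] z [0.108 0.163]
now [0.6729 0.1305 0.1909] yaw 85.1 w 0.0054 t 51.50 j [ 0.2   0.74 -0.84  1.38  0.55  1.27 -0.76] | roll -0.000 then dx -0.0688 dy 0.0012 dz 0.0069
```

```bash
python3 -m handwheel '[{"dx":-0.009,"dy":0,"dz":0.0,"roll":0},{"dx":-0.009,"dy":0,"dz":0.001,"roll":0},{"dx":-0.009,"dy":0,"dz":0.002,"roll":0},{"dx":-0.009,"dy":0,"dz":0.002,"roll":0},{"dx":-0.009,"dy":0,"dz":0.001,"roll":0},{"dx":-0.009,"dy":0,"dz":0.001,"roll":0},{"dx":0,"dy":0,"dz":0,"roll":0}]'| egrep 'tcp|force'; python3 - <<'E'
from h import *
take('scene','s33',(230,110,390,250),4.5); go(.6682,.0619,.163,85.06)
E
```

```text
tcp_pos: [0.6679, 0.074, 0.1829]
force: [0.2, 1.7, -0.4]
now [0.6679 0.0742 0.1829] yaw 85.0 w 0.0054 t 52.42 j [ 0.29  0.73 -0.85  1.43  0.55  1.24 -0.7 ] | roll -0.001 then dx -0.0122 dy 0.0014 dz 0.0199
```

View pics/s33.png

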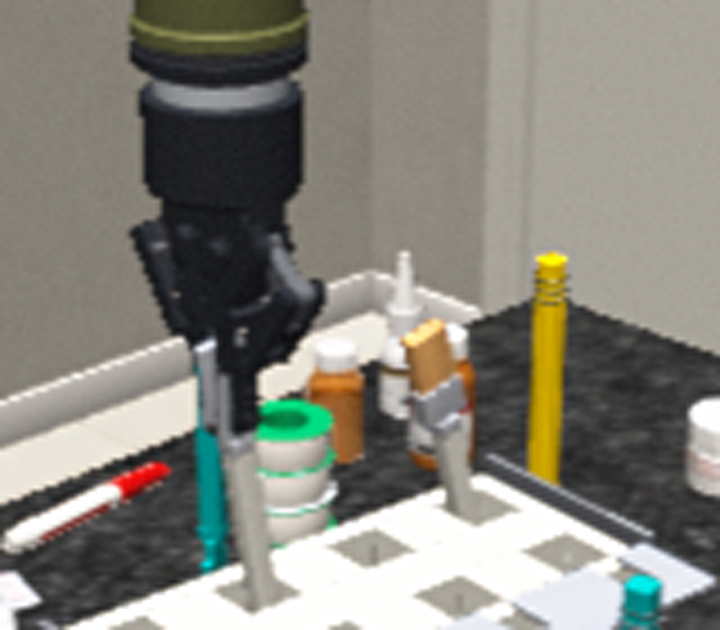

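The spatula is nearly upright in the rear +38 well, crop (260,590). The brush stands in the -114 well at (470,505). I lower, release, rise and check.

```bash
python3 -m handwheel '[{"dx":-0.006,"dy":0,"dz":0.003,"roll":0},{"dx":-0.005,"dy":0,"dz":0.006,"roll":0},{"dx":0,"dy":0,"dz":0.006,"roll":0},{"dx":0,"dy":0,"dz":0.005,"roll":0},{"dx":0,"dy":0,"dz":0,"roll":0}]'| egrep 'tcp|force';python3 -m handwheel '[{"dx":0,"dy":0,"dz":0,"roll":0},{"dx":0,"dy":0,"dz":0,"roll":0},{"dx":0,"dy":0,"dz":0,"roll":0}]' 0.4| egrep 'tcp|force|width'; python3 -m handwheel '[{"dx":0,"dy":0,"dz":-0.03,"roll":0},{"dx":0,"dy":0,"dz":-0.05,"roll":0},{"dx":0,"dy":0,"dz":-0.05,"roll":0},{"dx":0,"dy":0,"dz":0,"roll":0}]' | egrep 'tcp|force|width'; cat > chk.py <<'E'
from h import *
np.set_printoptions(precision=3,suppress=True)
for nm in('scene','top'):
    n=take(nm,'chk_'+nm); W=pts(n); V=n['frame'].max(2); D=W[...,:2]-np.array([.630,.027]); X=np.array([.9963,-.0861]); Y=np.array([.0861,.9963]); cx=D@X; cy=D@Y
    for lab,lo,hi in(('A',-.14,-.04),('B',-.02,.09)):
        m=(W[...,2]>.102)&(W[...,2]<.24)&(cx>-.0)&(cx<.075)&(cy>lo)&(cy<hi)&(V>80)
        if m.sum()<10: continue
        z=W[m][:,2]; fx=np.polyfit(z,cx[m],1); fy=np.polyfit(z,cy[m],1)
        print(nm,lab,m.sum(),'ztop %.3f'%np.percentile(z,98),'lean %.1f %.1f deg'%tuple(np.degrees(np.arctan([fx[0],fy[0]]))),'bottom cx %.3f cy %.3f'%(np.polyval(fx,.006),np.polyval(fy,.006)))
    m=(V<60)&(W[...,2]>.07)&(W[...,2]<.12)&(W[...,0]>.44)&(W[...,0]<.56)&(W[...,1]<.07)&(W[...,1]>0); print(nm,'knob',m.sum(),np.median(W[m],0) if m.sum() else '')
E
python3 chk.py; python3 -c "
from h import *
go(.486,.0375,.3,-5)"
```

```text
tcp_pos: [0.6667, 0.0644, 0.1624]
force: [-0.1, 2.6, -2.1]
tcp_pos: [0.6671, 0.0642, 0.1635]
force: [0.3, 0.7, 0.3]
grip_width: 0.0344
tcp_pos: [0.6684, 0.0659, 0.2982]
force: [-0.7, -0.2, -0.7]
grip_width: 0.034
scene A 362 ztop 0.206 lean 0.5 14.4 deg bottom cx 0.026 cy -0.124
scene B 371 ztop 0.204 lean 2.0 13.3 deg bottom cx 0.022 cy 0.030
scene knob 126 [0.477 0.044 0.097]
top B 111 ztop 0.209 lean 1.5 18.8 deg bottom cx 0.028 cy 0.014
top knob 69 [0.485 0.039 0.105]
now [0.6671 0.0646 0.2937] yaw 85.0 w 0.0344 t 54.02 j [ 0.31  0.65 -0.88  1.25  0.49  1.46 -0.61] | roll 1.571 then dx -0.1780 dy 0.0428 dz -0.0063
```

Both tools stand in rear wells leaning about 14° (limit 25°), and the keeper is still out (knob x = 0.485). Now I grip the knob and push it home.

```bash
python3 -m handwheel '[{"dx":-0.01,"dy":-0.044,"dz":0,"roll":0},{"dx":-0.011,"dy":-0.044,"dz":0,"roll":0},{"dx":-0.011,"dy":-0.045,"dz":0,"roll":0},{"dx":-0.011,"dy":-0.045,"dz":0,"roll":0},{"dx":0,"dy":0,"dz":0,"roll":0.1745},{"dx":0,"dy":0,"dz":0,"roll":0.1745},{"dx":0,"dy":0,"dz":0,"roll":0.1745},{"dx":0,"dy":0,"dz":0,"roll":0.1745}]' 0.7| egrep 'tcp|force'; python3 -m handwheel '[{"dx":0,"dy":0,"dz":0,"roll":0.1745},{"dx":0,"dy":0,"dz":0,"roll":0.1745},{"dx":0,"dy":0,"dz":0,"roll":0.1745},{"dx":0,"dy":0,"dz":0,"roll":0.1745},{"dx":0,"dy":0,"dz":0,"roll":0.175},{"dx":0,"dy":0,"dz":0,"roll":0},{"dx":0,"dy":0,"dz":0,"roll":0}]'| egrep 'tcp|force';python3 -c "
from h import *
go(.484,.038,.079,-5)"
```

```text
tcp_pos: [0.4852, 0.0365, 0.2921]
force: [0.4, 0.2, 0.4]
tcp_pos: [0.4857, 0.0371, 0.2928]
force: [0.2, -0.7, -0.0]
now [0.4857 0.0371 0.2928] yaw -4.8 w 0.0597 t 55.90 j [ 0.35  0.28 -0.63  1.74  0.17  1.18 -1.98] | roll 0.004 then dx -0.0018 dy -0.0008 dz 0.2138
```

```bash
python3 -m handwheel '[{"dx":-0.001,"dy":0,"dz":0.055,"roll":0},{"dx":0,"dy":0,"dz":0.055,"roll":0},{"dx":0,"dy":0,"dz":0.05,"roll":0},{"dx":0,"dy":0,"dz":0.035,"roll":0},{"dx":0,"dy":0,"dz":0.018,"roll":0},{"dx":0,"dy":0,"dz":0,"roll":0}]'| egrep 'tcp|force'; python3 -m handwheel '[{"dx":0,"dy":0,"dz":0,"roll":0},{"dx":0,"dy":0,"dz":0,"roll":0},{"dx":0,"dy":0,"dz":0,"roll":0},{"dx":0,"dy":0,"dz":0,"roll":0}]' 0 60| egrep 'tcp|force|width'; python3 -m handwheel '[{"dx":0.01,"dy":0,"dz":0,"roll":0},{"dx":0.01,"dy":0,"dz":0,"roll":0},{"dx":0.01,"dy":0,"dz":0,"roll":0},{"dx":0.008,"dy":0,"dz":0,"roll":0},{"dx":0.004,"dy":0,"dz":0,"roll":0},{"dx":0,"dy":0,"dz":0,"roll":0},{"dx":0,"dy":0,"dz":0,"roll":0}]'| egrep 'tcp|force|width'
```

```text
tcp_pos: [0.484, 0.0372, 0.0791]
force: [0.3, 0.1, 0.5]
tcp_pos: [0.4857, 0.037, 0.0816]
force: [-1.2, -1.3, 5.5]
grip_width: 0.0239
tcp_pos: [0.5256, 0.0336, 0.0815]
force: [-6.5, -2.2, 15.8]
grip_width: 0.0242
```

```bash
python3 -m handwheel '[{"dx":0,"dy":0,"dz":0,"roll":0},{"dx":0,"dy":0,"dz":0,"roll":0},{"dx":0,"dy":0,"dz":0,"roll":0},{"dx":0,"dy":0,"dz":0,"roll":0}]' 0.7 20| egrep 'tcp|force|width'; python3 -m handwheel '[{"dx":0,"dy":0,"dz":-0.03,"roll":0},{"dx":0,"dy":0,"dz":-0.055,"roll":0},{"dx":0,"dy":0,"dz":-0.055,"roll":0},{"dx":0,"dy":0,"dz":-0.055,"roll":0},{"dx":-0.03,"dy":0.04,"dz":0,"roll":0},{"dx":-0.03,"dy":0.05,"dz":0,"roll":0},{"dx":-0.03,"dy":0.05,"dz":0,"roll":0},{"dx":-0.01,"dy":0.05,"dz":0,"roll":0}]'| egrep 'tcp|force|width'; python3 -m handwheel '[{"dx":0,"dy":0.05,"dz":0,"roll":0},{"dx":0,"dy":0,"dz":0,"roll":0},{"dx":0,"dy":0,"dz":0,"roll":0}]'| egrep 'tcp|force|clock'; python3 chk.py; python3 -c "
from h import *
a=cv2.imread('pics/chk_scene.png')[120:320,130:430]; b=cv2.imread('pics/chk_top.png')[140:340,150:470]
cv2.imwrite('pics/fin.png',np.vstack([cv2.resize(a,(450,300)),cv2.resize(b,(450,281))]))"
```

```text
tcp_pos: [0.5269, 0.0337, 0.0802]
force: [0.1, 0.5, 0.1]
grip_width: 0.0597
tcp_pos: [0.4089, -0.1481, 0.2757]
force: [1.5, -0.6, -0.1]
grip_width: 0.0598
clock: 59.9
tcp_pos: [0.4065, -0.196, 0.2753]
force: [0.5, 0.8, 0.9]
scene A 361 ztop 0.205 lean 0.5 14.4 deg bottom cx 0.026 cy -0.124
scene B 373 ztop 0.204 lean 2.0 13.5 deg bottom cx 0.022 cy 0.030
scene knob 115 [0.517 0.04  0.098]
top A 147 ztop 0.210 lean 2.0 15.1 deg bottom cx 0.026 cy -0.129
top B 137 ztop 0.210 lean 1.3 15.9 deg bottom cx 0.028 cy 0.020
top knob 73 [0.524 0.036 0.106]
```

View pics/fin.png

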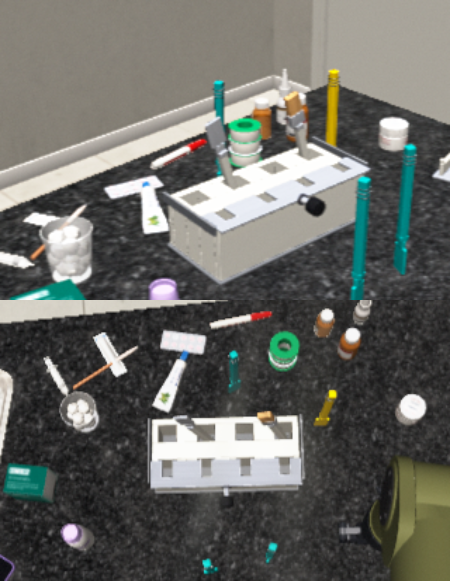

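The final view shows both tools head up in rear wells (scene half: (228,180) and (303,150)). The knob is home at x = 0.524, where it started. The front row is empty and the arm is clear.

```bash
python3 -c "
from cell import sign_off; print(sign_off())"
```

```text
the job is handed in; nothing more can be done
None
```

I moved both tools present, the brush and the spatula, to the rear row handle down, pushed the keeper home and handed the job in at about 60 s. For each tool I leaned it over on the worktop and laid it on the rest. I then regripped it by the head, tipped it on the caddy's right rim and stood it up against the far wall of its rear well.

**Last checks:**
- **Tools:** the brush is in the rear -114 mm well and the spatula in the rear +38 mm well. Both are released, on the well floor as far as the depth images show, and lean about 13–16° (limit 25°).
- **Keeper:** the knob is back at x = 0.524 m, where it started, after 40 mm of travel each way.
- **Bystanders:** the bottle, carton and pot looked untouched in the final picture; I did not measure their positions again.

**What went wrong or disagreed:**
- The brush's first try at its rear well slid over the rim, and a second try set deeper worked.
- The rest was knocked about 48 mm partway through, so I measured it again before using it for the spatula.
- The two cameras differed by about 5 mm in x. In one view while the arm was in the way, the spatula's lean read about 19°.

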